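# Load the warming oven

## Task

Load the small warming oven, whose door is already let down, with all the specimen jars on the bench: with the tray hook from the rest on the oven's roof, catch the eye of the tray and draw the tray all the way out to its stop. Stand every jar, those that have fallen over too, upright in a pocket of its own in the drawn-out tray, then slide the loaded tray fully home. At the end the hook lies back in its rest, and the other things on the bench have not been disturbed.

Things in the scene. Friction and masses are not known exactly. Their poses are not given: they have to be found in the camera images.
- oven: white bench oven, fixed, 273 mm wide, 220 deep, 175 high. Origin on the bench under the middle of its mouth, in its front face; x points straight into the oven (the tray comes out along -x), z up. Mouth open y +-98 mm, z 34 to 150 mm; control box at y -98 to -165. Its door lies let down before the mouth: 24 mm high, y +-102, out to x = -126 mm, handle bar to -145. Door and dials do not move.
- tray (a joint): how far the tray is drawn out along the oven's -x, in m: 0 fully home, 0.17 fully out against its stop. It runs on level runners with about 2.5 N of friction plus some 8 N per m/s, stays where it is left and cannot lift or turn.
- tray_eye (a point): centre of the eye on the tray's front: a flat level ring of 6 mm bar, about 26 mm clear opening, 39 mm outside, 62 mm above the bench. Axes as the oven's. With the tray home it is 20 mm inside the mouth. The tray's front wall, 190 mm wide, is 32 mm behind this point; the top of the tray's walls is 6 mm higher than the eye.
- pocket_0 (a point): first of three pockets in a row across the steel tray, 60 mm apart: round holes 54 mm across in a deck 22 mm above the tray floor (tray walls 26 mm). This point is the pocket's middle ON the tray floor, where a jar's base comes to stand: 42 mm above the bench, 70 mm behind the eye. Axes as the oven's. This one is at the oven's -y side.
- pocket_1 (a point): the middle pocket, as pocket_0.
- pocket_2 (a point): the third pocket, at the oven's +y side, as pocket_0.
- hook_grip (a point): tray hook, 0.14 kg: wooden block handle 84 mm long (x), 30 wide (y), 44 tall (z), with a round 40 mm steel guard at its front and a 9 mm shank that runs forward along x, 10 mm above this point, and turns straight down at the end. This point is the middle of the handle; x points to the tip, z up. The handle's underside and the tip's end lie in one plane, 22 mm below this point.
- hook_tip (a point): the hook's down-turned tip, a 9 mm pin, 105 mm in front of the middle of the handle (x) and 10 mm below it: this point is on the pin's axis, 12 mm above its lower end and 20 mm below the shank's axis. It goes down into the opening of the tray's eye.
- hook_rest (a point): where the middle of the hook's handle is when the hook lies in its rest: a rubber pad on the oven's roof, 178 mm above the bench, with cheeks and end stops up to 12 mm high that leave the handle about 4 mm of play each way; there are no cheeks beside the middle 52 mm of the handle. Axes as the oven's; the hook's tip points to the oven's +x.
- jar_a_center (a point): specimen jar, white ribbed screw lid, rolls only a little, 0.06 kg; 53 mm across the lid (top 14 mm), body 47 mm across, 62 mm tall. This point is its centre, half-way up on its axis; z runs along its axis from base to lid (pointing up when the jar stands). It starts lying on its side, lid pointing away from the robot and to its right. May be absent.
- jar_b_center (a point): specimen jar, white ribbed screw lid, rolls only a little, 0.06 kg; 53 mm across the lid (top 14 mm), body 47 mm across, 62 mm tall. This point is its centre, half-way up on its axis; z runs along its axis from base to lid (pointing up when the jar stands). It starts lying on its side, lid pointing away from the robot and to its right. May be absent.
- jar_c_center (a point): specimen jar, white ribbed screw lid, rolls only a little, 0.06 kg; 53 mm across the lid (top 14 mm), body 47 mm across, 62 mm tall. This point is its centre, half-way up on its axis; z runs along its axis from base to lid (pointing up when the jar stands). It starts standing.
- staining_jar: bystander: tall clear staining jar, 52 x 58 x 107 mm, standing; origin under its middle
- lab_timer: bystander: small white timer, 66 x 64 x 28 mm, origin under its middle
- microscope_b: a microscope that stands fixed on the bench close in front of the robot, left of the work: it fills about x = 0.21 to 0.50 m, y = -0.07 to 0.10 m, up to 0.32 m high (eyepieces nearest the robot). Keep the arm clear of it; its knobs and stage are not part of the job.
Mind the look-alikes: they are no part of the job. What is shaped like the part that bears jar_b_center but blue is not meant.

How it is judged (in metres and radians):
On the way, in this order (a step that is already met when the one before it is completed fails the run):
1. the hook's tip is in the tray's eye while the tray is drawn at least 40 mm out (horizontal distance between hook_tip and tray_eye below 0.014 m and z of hook_tip in the frame of tray_eye between -0.022 and 0.012 m and value of joint tray above 0.04 m), for 0.1 s.
2. the tray is drawn fully out (within 10 mm of its stop) (value of joint tray above 0.16 m), for 0.1 s.
3. every jar stands upright in a pocket while the tray is still out ((horizontal distance between jar_a_center and pocket_0 below 0.009 m or horizontal distance between jar_a_center and pocket_1 below 0.009 m or horizontal distance between jar_a_center and pocket_2 below 0.009 m) and z of jar_a_center in the frame of pocket_0 between 0.026 and 0.036 m and angle between each of jar_a_center, jar_b_center, jar_c_center's own z axis and vertical below 0.12 rad and (horizontal distance between jar_b_center and pocket_0 below 0.009 m or horizontal distance between jar_b_center and pocket_1 below 0.009 m or horizontal distance between jar_b_center and pocket_2 below 0.009 m) and z of jar_b_center in the frame of pocket_0 between 0.026 and 0.036 m and (horizontal distance between jar_c_center and pocket_0 below 0.009 m or horizontal distance between jar_c_center and pocket_1 below 0.009 m or horizontal distance between jar_c_center and pocket_2 below 0.009 m) and z of jar_c_center in the frame of pocket_0 between 0.026 and 0.036 m and value of joint tray above 0.1 m), for 0.2 s.
At the end, for the whole second after the job is handed in: every jar that is present stands upright (within 7 degrees) on the tray's floor in a pocket (centre within 9 mm of the pocket's), the tray is fully home (within 8 mm), and the hook lies flat in its rest on the oven's roof (middle of the handle within 12 mm, along the rest) ((horizontal distance between jar_a_center and pocket_0 below 0.009 m or horizontal distance between jar_a_center and pocket_1 below 0.009 m or horizontal distance between jar_a_center and pocket_2 below 0.009 m) and z of jar_a_center in the frame of pocket_0 between 0.026 and 0.036 m and angle between each of jar_a_center, jar_b_center, jar_c_center, hook_grip's own z axis and vertical below 0.12 rad and (horizontal distance between jar_b_center and pocket_0 below 0.009 m or horizontal distance between jar_b_center and pocket_1 below 0.009 m or horizontal distance between jar_b_center and pocket_2 below 0.009 m) and z of jar_b_center in the frame of pocket_0 between 0.026 and 0.036 m and (horizontal distance between jar_c_center and pocket_0 below 0.009 m or horizontal distance between jar_c_center and pocket_1 below 0.009 m or horizontal distance between jar_c_center and pocket_2 below 0.009 m) and z of jar_c_center in the frame of pocket_0 between 0.026 and 0.036 m and value of joint tray below 0.008 m and distance between hook_grip and hook_rest below 0.012 m and angle between the x axis of hook_grip and the x axis of hook_rest, either way round below 0.2 rad); the robot touches nothing.
It fails at once if the staining jar is disturbed (moved more than 30 mm) (distance of staining_jar from where it was at the start of the episode above 0.03 m).
It fails at once if the lab timer is disturbed (moved more than 30 mm) (distance of lab_timer from where it was at the start of the episode above 0.03 m).
Of jar_a, jar_b only 1 to 2 are there at a start; the rules pass over those that are not, and their reading is None.
At some moment in a run one of jar_c may be knocked a few centimetres aside while the robot is not near it.
It also fails if it takes over 210 s, if anything falls off the work surface, if the arm or the gripper's body presses on something with over 40 N, if the wrist force passes 120 N, or if a joint passes its speed limit or range.

## Robot

A 6-joint arm with a two-finger parallel gripper is mounted at the origin on a cart in front of the work surface, level with it; the furniture and walls round the work are solid. World frame = base frame: x ahead of the robot, y to its left, z up, the work surface at z = 0. Lengths are in mm, angles in rad, forces in N, time in s.
With the tool pointing down it reaches from about 250 to 725 mm from the base axis. Payload 4 kg.
Tool frame: the origin (TCP) lies at the centre of the arm's flange, where the gripper is bolted on; the fingertips stand 173 mm ahead of it and the grasp point (between the pads) lies 155 mm ahead of it; z points along the fingers, y is the direction in which the jaws open and shut (so a half turn about z gives the same grasp; the last joint's range is limited). The gripper opens to 85 mm and grips with 20 to 120 N. Pads are 22 mm wide; open, the fingers measure 114 mm over their backs; the gripper's body (76 mm by 85 mm) begins 54 mm behind the grasp point. The pads swing forward as they close: fully open they stand 13 mm farther back than shut.
Start: joints at [-1.126, 0.241, 0.005, 1.335, 0, 1.571], TCP at [215.137, -451.349, 404.706] pointing down, gripper open.
Joint ranges: [-2.72, 2.72], [-1.05, 1.87], [-1.09, 1.28], [-1.99, 2.15], [-1.42, 1.44], [-3.14, 3.14]. Speed limits (rad/s): [2.79, 2.79, 3.14, 3.14, 3.14, 3.14].

## Interface

Orientations are given as a 3x3 rotation matrix whose columns are the frame's x, y, z axes.
In Python, from cell import * gives the robot as it stands.
- The arm moves only by the shell command python3 -m inch 'ROWS' [FORCE]. ROWS is JSON, a list that holds one entry, the list of rows, each a list of 7 numbers: the turn, a rotation vector about the tool's x, y, z in rad, then the shift along the tool's x, y, z in mm, then the gripper command: -1 is shut, 1 is fully open, values between are in proportion. In form: [[[ax, ay, az, x, y, z, jaw], ...]]. A call has 1 to 10 rows; each row shifts and turns the commanded pose from where the row before left it, along the tool's axes as they then stand; what a row does not reach is not made up. A row lasts 1/12 s, in which the tool goes at most 41.7 mm and 7.16 degrees, less where a joint would pass 70% of its speed; a pose out of reach is approached as far as the arm can. A call with a gripper value outside its range is refused whole. The fingers move at their own pace and stop on an object; FORCE is the grip in N (left out, the last holds). Time passes only in rows, so rows that do not move let the fingers close. It gives the time, the measured TCP pose, the force and the opening at its end, in the units of the state.
- get_obs(): the state, without advancing time (a new reading comes with each control period).
- get_image(name): name is "scene" or "side" or "wrist"; returns a dict with "color" (384x512x3 uint8, red, green, blue), "fx", "fy", "cx", "cy" (pixels), "R" (3x3) and "t" (3): a world point X has camera coordinates R X + t. Camera axes: x right, y down, z forward; pixel columns grow to the right and rows downward; lengths in mm; the calibration is good to about 2 mm. A picture is of the moment at which its call begins. There is no depth.
- job_done(): hands the job in, once; it reports no verdict.
Trained networks look in a picture, given as the dict that the camera call returned (one of the last four; its "shot" number tells which), for a name from the list of things; names that differ only in an ending like _2 or _b are one class to them, and where a whole thing is asked for, a point or a joint stands for the part that bears it (a point fixed in the world has none). Each returns a list of dicts, best first, with "conf" (0 to 1); they miss things now and then, are a little off and sometimes report something else, mostly with a low value. They report only what shows in the picture. A call takes as long as a camera call. They do not tell look-alikes from the thing itself.
- search_frame(picture, label): "location" ([row, column] in pixels, amid what is visible of it).
- trace(picture, label): "pixels" (384x512 bool, what is visible of it) and "location" ([row, column] in pixels, amid what is visible of it).
- place_of(picture, label): "location" ([row, column] in pixels: a listed point, or the origin of a listed thing).
The state is a dict: "time": time; "q": joint angles; "qd": joint speeds; "joint_efforts": joint torques, N m; "ee_pos": TCP position; "ee_rot": TCP orientation; "force": force on the tool from outside, world axes, zero at the start; "ft_torque": the same for the moment, N m; "width": finger opening in mm.
Only numpy, scipy, OpenCV 4.12 (cv2) and the standard library are available. Lean on these libraries where they do the work, as an engineer would, in place of code of your own. Each camera call takes 0.05 s, during which the arm holds its last target.

## Working session

There is one attempt and no reset: what is moved stays moved. The work goes in short steps, Python scripts to look and compute and a shell command to move; the robot and the scene stay as the last step left them, time stands still between calls to the robot, and variables do not carry over. Pictures are saved under pics/ and viewed, and the job is handed in when it is done.

```bash
ls; mkdir -p pics; python3 - <<'E'
from cell import *
import cv2
o=get_obs();print(o['time'],o['ee_pos'],o['ee_rot'],o['width'],o['force'])
for n in ("scene","side","wrist"):
    p=get_image(n);cv2.imwrite(f'pics/a_{n}.png',p['color'][:,:,::-1]);print(n,p['fx'],p['cx'],p['cy'],p['R'],p['t'],p['shot'])
E
```

```text
pics
0.0 [ 215.0245297  -451.10826141  403.79213943] [[ 9.02698309e-01  4.30273111e-01 -9.01434116e-04]
 [ 4.30274055e-01 -9.02696265e-01  1.92124125e-03]
 [ 1.29372391e-05 -2.12216494e-03 -9.99997748e-01]] 85.36542941131357 [-0.42872391 -0.74153189 -0.11807945]
scene 455.3900210632406 253.8425254846797 185.73165117931495 [[ 0.76726961 -0.64132321  0.0013745 ]
 [-0.33514925 -0.40279304 -0.8517234 ]
 [ 0.54678363  0.65304081 -0.52398985]] [-526.90860664  193.73151851 1250.11693877] 1
side 435.54870867785854 263.4316320133225 183.502490181518 [[ 0.55967172 -0.82858152 -0.01484012]
 [-0.40214188 -0.25588501 -0.87909315]
 [ 0.72460298  0.49797141 -0.47641893]] [-484.08947326  232.54026369  867.72504499] 2
wrist 278.88624113712376 255.30951566895635 191.09871251724363 [[ 0.43045418 -0.90260896 -0.00250118]
 [-0.86488266 -0.41325214  0.28495728]
 [-0.25823862 -0.12049783 -0.95853695]] [-498.80974197  -38.49555299  379.66286386] 3
```

```bash
cat > h.py <<'E'
from cell import *
import numpy as np, cv2
def ray(p,rc):
    d=np.array([(rc[1]-p['cx'])/p['fx'],(rc[0]-p['cy'])/p['fy'],1.0])
    R=np.array(p['R']);t=np.array(p['t'])
    return -R.T@t, R.T@d
def onz(p,rc,z):
    c,d=ray(p,rc); return c+d*(z-c[2])/d[2]
def tri(*prs):
    A=np.zeros((3,3));b=np.zeros(3);L=[]
    for p,rc in prs:
        c,d=ray(p,rc);d=d/np.linalg.norm(d);M=np.eye(3)-np.outer(d,d);A+=M;b+=M@c;L.append((c,M))
    X=np.linalg.solve(A,b);return X,[round(float(np.linalg.norm(M@(X-c))),1) for c,M in L]
def proj(p,X):
    v=np.array(p['R'])@np.asarray(X,float)+np.array(p['t']);return [v[1]/v[2]*p['fy']+p['cy'],v[0]/v[2]*p['fx']+p['cx']]
def save(p,n,pts=(),crop=None,s=1):
    im=np.ascontiguousarray(p['color'][:,:,::-1])
    if crop: r0,r1,c0,c1=crop; im=im[r0:r1,c0:c1]
    else: r0=c0=0
    im=cv2.resize(im,None,fx=s,fy=s,interpolation=cv2.INTER_CUBIC)
    for q in pts: cv2.circle(im,(int((q[1]-c0)*s),int((q[0]-r0)*s)),3,(0,0,255),1)
    cv2.imwrite('pics/'+n,im)
np.set_printoptions(suppress=True,precision=2)
E
python3 - <<'E'
from h import *
ps={n:get_image(n) for n in ("scene","side")}
for l in ["oven","tray_eye","pocket_0","pocket_1","pocket_2","hook_grip","hook_tip","hook_rest","jar_a_center","jar_b_center","jar_c_center","staining_jar","lab_timer"]:
    for n,p in ps.items():
        print(l,n,[(np.round(r['location'],1).tolist(),round(r['conf'],2)) for r in place_of(p,l)][:5])
E
```

```text
oven scene [([197.2, 260.8], 0.79)]
oven side [([187.6, 250.1], 0.9)]
tray_eye scene [([182.3, 261.1], 0.94), ([138.4, 258.5], 0.37)]
tray_eye side [([170.6, 248.2], 0.44)]
pocket_0 scene [([179.1, 234.5], 0.83), ([176.3, 254.8], 0.64), ([172.9, 271.6], 0.56)]
pocket_0 side [([174.4, 221.0], 0.71), ([169.0, 242.7], 0.67)]
pocket_1 scene [([179.1, 234.5], 0.83), ([176.3, 254.8], 0.64), ([172.9, 271.6], 0.56)]
pocket_1 side [([174.4, 221.0], 0.71), ([169.0, 242.7], 0.67)]
pocket_2 scene [([179.1, 234.5], 0.83), ([176.3, 254.8], 0.64), ([172.9, 271.6], 0.56)]
pocket_2 side [([174.4, 221.0], 0.71), ([169.0, 242.7], 0.67)]
hook_grip scene [([136.3, 259.2], 0.58)]
hook_grip side [([118.4, 240.2], 0.59)]
hook_tip scene [([130.3, 249.7], 0.74), ([234.0, 206.9], 0.43)]
hook_tip side [([114.0, 226.2], 0.51)]
hook_rest scene [([138.1, 256.8], 0.72)]
hook_rest side [([120.1, 237.2], 0.56)]
jar_a_center scene [([255.9, 224.9], 0.91)]
jar_a_center side [([253.4, 243.7], 0.69), ([176.0, 223.0], 0.56)]
jar_b_center scene [([297.4, 252.6], 0.67), ([216.5, 216.1], 0.62), ([172.2, 271.7], 0.55)]
jar_b_center side [([294.7, 297.6], 0.79), ([217.3, 210.4], 0.58), ([119.6, 241.8], 0.4)]
jar_c_center scene [([234.2, 206.3], 0.77)]
jar_c_center side [([233.9, 211.5], 0.68)]
staining_jar scene [([224.9, 339.8], 0.57)]
staining_jar side [([206.5, 353.0], 0.82)]
lab_timer scene [([260.5, 353.4], 0.73)]
lab_timer side [([234.9, 383.2], 0.83), ([255.3, 242.8], 0.71)]
```

```bash
python3 - <<'E'
from h import *
s=get_image("scene");d=get_image("side")
for n,a,b in [("oven",[197.2,260.8],[187.6,250.1]),("eye",[182.3,261.1],[170.6,248.2]),("p",[179.1,234.5],[174.4,221.0]),("p",[176.3,254.8],[169,242.7]),("grip",[136.3,259.2],[118.4,240.2]),("tip",[130.3,249.7],[114,226.2]),("rest",[138.1,256.8],[120.1,237.2]),("ja",[255.9,224.9],[253.4,243.7]),("jb",[216.5,216.1],[217.3,210.4]),("jc",[234.2,206.3],[233.9,211.5]),("stain",[224.9,339.8],[206.5,353]),("timer",[260.5,353.4],[234.9,383.2])]:
    print(n,*tri((s,a),(d,b)))
print(onz(s,[197.2,260.8],0),onz(d,[187.6,250.1],0),onz(s,[138.1,256.8],200),onz(d,[120.1,237.2],200),onz(s,[182.3,261.1],62),onz(d,[170.6,248.2],62))
print(s['R'].T@-s['t'],d['R'].T@-d['t'])
save(s,'b1.png',crop=(100,300,150,400),s=3)
save(d,'b2.png',crop=(90,290,130,380),s=3)
E
```

```text
oven [ 606.52 -130.33    9.17] [2.5, 2.5]
eye [ 619.74 -115.8    54.01] [2.3, 2.3]
p [543.25 -76.64  70.57] [3.9, 3.9]
p [ 605.78 -103.65   68.73] [4.7, 4.7]
grip [645.8  -74.55 194.81] [1.0, 1.0]
tip [648.35 -23.58 197.18] [1.3, 1.3]
rest [639.38 -69.54 189.8 ] [2.2, 2.2]
ja [ 319.77 -319.8    40.05] [2.9, 2.9]
jb [ 423.24 -136.61   14.61] [0.9, 0.9]
jc [ 325.92 -226.94   52.26] [2.0, 2.0]
stain [ 676.05 -410.17   12.38] [6.1, 6.1]
timer [ 599.81 -524.57    2.44] [0.7, 0.7]
[ 613.44 -123.54    0.  ] [ 623.07 -116.8     0.  ] [623.31 -89.9  200.  ] [621.15 -82.38 200.  ] [ 608.93 -129.38   62.  ] [ 610.06 -121.8    62.  ]
[ -214.33 -1076.26   820.78] [-264.31 -773.71  610.64]
```

```bash
python3 - <<'E'
from h import *
w=get_image("wrist");o=get_obs();R=np.array(o['ee_rot'])
c=-w['R'].T@w['t'];print(c,R.T@(c-o['ee_pos']),(w['R']@R))
E
python3 -m inch '[[[0,0,0,28.5,-9.8,-2.6,1],[0,0,0,28.5,-9.8,-2.6,1],[0,0,0,28.5,-9.8,-2.6,1],[0,0,0,28.5,-9.8,-2.6,1],[0,0,0,28.5,-9.8,-2.6,1],[0,0,0,28.5,-9.8,-2.6,1],[0,0,0,28.5,-9.8,-2.6,1],[0,0,0,28.5,-9.8,-2.6,1],[0,0,0,28.5,-9.8,-2.6,1],[0,0,0,28.5,-9.8,-2.6,1]]]'
```

```text
[ 279.59 -420.66  374.45] [71.4   0.03 30.24] [[ 0.    1.    0.  ]
 [-0.96  0.   -0.28]
 [-0.28 -0.    0.96]]
time: 2.53
ee_pos: [431.1, -239.0, 431.0]
ee_rot: [[0.903, 0.43, 0.0], [0.43, -0.903, -0.0], [0.0, 0.0, -1.0]]
force: [0.9, -0.5, 0.6]
width: 85.4
```

```bash
cat > look.py <<'E'
from h import *
import sys
def look(cams,labels,tag):
    out={}
    for n in cams:
        p=get_image(n);save(p,f'{tag}_{n}.png',s=1.5);out[n]=p
        for l in labels:
            for r in place_of(p,l)[:4]:
                print(n,l,np.round(r['location'],1).tolist(),round(r['conf'],2))
    return out
if __name__=="__main__":
    look(sys.argv[2].split(','),sys.argv[3].split(','),sys.argv[1])
E
python3 look.py c wrist,scene,side oven,tray_eye,pocket_0,hook_grip,hook_tip,hook_rest,jar_a_center,jar_c_center
```

```text
wrist oven [5.3, 242.3] 0.88
wrist jar_a_center [239.3, 269.6] 0.66
wrist jar_c_center [209.0, 210.6] 0.71
scene oven [199.5, 258.6] 0.73
scene tray_eye [179.7, 258.2] 0.7
scene pocket_0 [178.3, 234.6] 0.95
scene pocket_0 [175.6, 257.3] 0.66
scene hook_grip [134.7, 258.2] 0.42
scene hook_rest [136.6, 257.0] 0.59
scene jar_c_center [236.8, 205.0] 0.98
side oven [189.3, 251.1] 0.65
side tray_eye [170.3, 249.5] 0.89
side pocket_0 [163.3, 256.8] 0.86
side pocket_0 [169.4, 238.0] 0.81
side pocket_0 [173.6, 219.0] 0.6
side pocket_0 [218.5, 209.9] 0.23
side hook_grip [120.4, 240.8] 0.62
side hook_tip [116.2, 227.0] 0.72
side hook_rest [120.2, 243.5] 0.6
side jar_a_center [250.4, 242.1] 0.88
side jar_c_center [235.8, 211.4] 0.89
side jar_c_center [171.3, 251.7] 0.41
```

```bash
python3 - <<'E'
from h import *
w=get_image("wrist")
c=[onz(w,[y/1.5,x/1.5],z) for x,y,z in [(357,203,24),(550,57,24),(272,92,24)]]
for q in c: print(q)
d=c[1]-c[0];print(np.linalg.norm(d),np.degrees(np.arctan2(d[1],d[0])), np.linalg.norm(c[2]-c[0]),np.degrees(np.arctan2(*(c[2]-c[0])[1::-1])))
for n,rc,z in [("a",[239.3,269.6],26),("c",[209,210.6],31),("b",[142,183],26)]: print(n,onz(w,rc,z))
E
```

```text
[ 453.49 -203.44   24.  ]
[ 626.14 -295.9    24.  ]
[ 505.36 -102.78   24.  ]
195.84951112061663 -28.172734401180456 113.23711200230075 62.737485569309
a [ 336.21 -308.25   26.  ]
c [ 344.6  -211.08   31.  ]
b [ 414.23 -141.     26.  ]
```

```bash
python3 -m inch '[[[0,0,-0.107,0,0,-4,1],[0,0,-0.107,0,0,-4,1],[0,0,-0.107,0,0,-4,1],[0,0,-0.107,0,0,-4,1],[0,0,-0.107,0,0,-4,1],[0,0,-0.107,0,0,0,1]]]' 
python3 -m inch '[[[0,0,0,18.6,14,0,1],[0,0,0,18.6,14,0,1],[0,0,0,18.6,14,0,1],[0,0,0,18.6,14,0,1],[0,0,0,18.6,14,0,1],[0,0,0,18.6,14,0,1],[0,0,0,18.6,14,0,1],[0,0,0,18.6,14,0,1],[0,0,0,0,0,0,1]]]'
python3 look.py d wrist,scene,side oven,tray_eye,pocket_0,hook_grip,hook_tip,hook_rest,jar_a_center,jar_c_center
```

```text
time: 4.43
ee_pos: [430.4, -240.3, 451.5]
ee_rot: [[0.461, 0.888, 0.001], [0.888, -0.461, -0.001], [-0.0, 0.001, -1.0]]
force: [-0.1, 0.3, -0.1]
width: 85.3
time: 5.18
ee_pos: [601.6, -158.7, 449.1]
ee_rot: [[0.462, 0.887, 0.0], [0.887, -0.462, 0.001], [0.001, -0.0, -1.0]]
force: [-0.7, -0.4, -1.0]
width: 85.4
wrist hook_grip [110.1, 246.9] 0.78
wrist jar_a_center [309.4, 158.7] 0.73
wrist jar_c_center [262.3, 128.6] 0.76
scene oven [201.1, 259.2] 0.6
scene tray_eye [182.8, 259.3] 0.64
scene pocket_0 [175.8, 257.5] 0.94
scene pocket_0 [173.8, 275.5] 0.9
scene pocket_0 [178.3, 233.8] 0.73
scene hook_grip [136.3, 258.3] 0.66
scene hook_tip [128.1, 249.7] 0.74
scene hook_tip [181.5, 260.6] 0.35
scene hook_rest [216.9, 214.8] 0.68
scene hook_rest [137.7, 255.9] 0.62
scene jar_a_center [256.6, 227.9] 0.8
scene jar_c_center [234.9, 209.2] 0.84
scene jar_c_center [226.8, 341.3] 0.69
side oven [189.3, 252.9] 0.96
side tray_eye [171.0, 250.1] 0.9
side pocket_0 [169.4, 241.2] 0.79
side pocket_0 [163.3, 255.6] 0.58
side pocket_0 [174.8, 221.1] 0.58
side hook_grip [121.3, 241.9] 0.78
side hook_tip [111.4, 227.2] 0.74
side hook_rest [121.4, 241.5] 0.89
side hook_rest [207.3, 350.4] 0.23
side jar_a_center [253.6, 241.6] 0.86
side jar_a_center [206.4, 351.9] 0.65
```

```bash
python3 - <<'E'
from h import *
w=get_image("wrist")
f=lambda x,y,z: onz(w,[y/1.5,x/1.5],z)
P={k:f(*v) for k,v in dict(hb=(371,250,222),hf=(370,70,222),hl=(341,160,222),hr=(402,160,222),rl=(193,250,175),rr=(643,263,175),dl=(277,343,24),dr=(472,346,24)).items()}
for k,v in P.items(): print(k,v)
a=lambda p,q: np.degrees(np.arctan2(*(P[q]-P[p])[1::-1]))
print(a('hb','hf'),a('rl','rr')+90,a('dl','dr')+90,[np.linalg.norm(P[p]-P[q]) for p,q in (('hb','hf'),('hl','hr'),('rl','rr'),('dl','dr'))])
s=get_image("scene");d=get_image("side")
for n,A,B in [("oven",[201,259.2],[189.3,252.9]),("eye",[182,259.5],[171,250.1]),("grip",[136.3,258.3],[121.3,241.9]),("tip",[128.1,249.7],[111.4,227.2])]: print(n,*tri((s,A),(d,B)))
print("grip3",*tri((s,[136.3,258.3]),(d,[121.3,241.9]),(w,[110.1,246.9])))
save(s,'e1.png',crop=(100,200,200,330),s=6)
save(s,'e2.png',crop=(200,300,180,440),s=3)
E
```

```text
hb [ 607.36 -130.09  222.  ]
hf [644.05 -60.71 222.  ]
hl [614.93 -87.14 222.  ]
hr [ 639.44 -100.02  222.  ]
rl [507.62 -88.53 175.  ]
rr [ 742.77 -221.01  175.  ]
dl [ 451.63 -203.89   24.  ]
dr [ 628.03 -300.28   24.  ]
62.12910201544905 60.60449385599263 61.34639628371042 [np.float64(78.48631544008856), np.float64(27.695066653021435), np.float64(269.8930255374082), np.float64(201.02166115580135)]
oven [ 563.03 -172.36   35.51] [3.8, 3.8]
eye [ 592.23 -141.18   74.3 ] [0.7, 0.7]
grip [636.24 -84.36 196.03] [4.1, 4.1]
tip [641.03 -33.16 209.56] [0.3, 0.3]
grip3 [625.29 -94.77 202.34] [4.6, 4.4, 0.4]
```

```bash
python3 - <<'E'
from h import *
from scipy.optimize import least_squares
w=get_image("wrist");s=get_image("scene");d=get_image("side")
obs=[(w,(343/1.5,277/1.5),(-126,102,24)),(w,(346/1.5,472/1.5),(-126,-102,24)),(w,(250/1.5,193/1.5),(0,108,175)),(w,(263/1.5,643/1.5),(0,-165,175)),
(s,(182,260.3),(20,0,62)),(d,(171,250.1),(20,0,62)),(s,(201,259.2),(0,0,0)),(d,(189.3,252.9),(0,0,0)),(s,(100+298/6,200+672/6),(0,-165,175))]
def W(v,q):
    c,s_=np.cos(v[2]),np.sin(v[2]);return [v[0]+c*q[0]-s_*q[1],v[1]+s_*q[0]+c*q[1],q[2]]
def f(v): return np.concatenate([np.subtract(proj(p,W(v,q)),rc) for p,rc,q in obs])
r=least_squares(f,[603,-133,1.08],loss='soft_l1');print(r.x,np.degrees(r.x[2]));print(f(r.x).reshape(-1,2))
v=r.x
h=np.array([625.7,-95.4]);c,s_=np.cos(v[2]),np.sin(v[2])
dd=h-v[:2];print("hook in oven",c*dd[0]+s_*dd[1],-s_*dd[0]+c*dd[1])
E
```

```text
[ 600.63 -141.38    1.06] 60.77312312821593
[[-0.82 -1.65]
 [ 0.42  0.28]
 [ 0.74 -1.07]
 [-0.05  2.3 ]
 [-0.52  0.04]
 [-0.26 -1.21]
 [-0.14  2.18]
 [ 3.81 -0.35]
 [-0.95  1.79]]
hook in oven 52.371548894647056 0.5723573568465454
```

```bash
python3 -m inch '[[[0,0,0,17,-2,0,1],[0,0,0,17,-2,0,1],[0,0,0,17,-2,0,1],[0,0,0,17,-2,0,1],[0,0,0,0,0,20,1],[0,0,0,0,0,20,1],[0,0,0,0,0,0,1],[0,0,0,0,0,0,1]]]'
python3 look.py f wrist,scene,side hook_grip,hook_rest
```

```text
time: 7.5
ee_pos: [622.8, -96.6, 409.6]
ee_rot: [[0.465, 0.885, -0.003], [0.885, -0.465, 0.0], [-0.001, -0.003, -1.0]]
force: [-1.0, -0.5, 1.8]
width: 85.5
wrist hook_grip [207.1, 262.6] 0.96
scene hook_grip [137.1, 258.6] 0.59
scene hook_rest [135.5, 258.0] 0.85
scene hook_rest [233.8, 206.5] 0.38
side hook_grip [253.1, 241.2] 0.52
side hook_rest [120.1, 241.2] 0.57
```

```bash
cat > pt.py <<'E'
from h import *
import sys
# args: cam scale then x,y,z triples
p=get_image(sys.argv[1]);s=float(sys.argv[2])
for a in sys.argv[3:]:
    x,y,z=map(float,a.split(','));print(onz(p,[y/s,x/s],z))
E
python3 pt.py wrist 1.5 390,413,222 395,232,222 358,320,222 430,320,222 393.9,310.6,200 393,220,210 396,50,212.5
```

```text
[ 610.15 -127.33  222.  ]
[648.35 -57.95 222.  ]
[618.6  -82.86 222.  ]
[644.49 -96.48 222.  ]
[630.23 -93.34 200.  ]
[649.3  -55.06 210.  ]
[678.35  -1.09 212.5 ]
```

```bash
python3 -m inch '[[[0,0,0.017,6.7,4,0,1],[0,0,0,0,0,12,1],[0,0,0,0,0,12,1],[0,0,0,0,0,12,1],[0,0,0,0,0,12,1],[0,0,0,0,0,2,1],[0,0,0,0,0,0,1]]]'
python3 look.py g wrist,side hook_grip
```

```text
time: 8.58
ee_pos: [629.9, -92.4, 359.6]
ee_rot: [[0.48, 0.877, -0.002], [0.877, -0.48, 0.0], [-0.001, -0.002, -1.0]]
force: [-0.8, -0.3, -0.5]
width: 85.4
wrist hook_grip [255.8, 252.3] 0.62
side hook_grip [119.7, 239.8] 0.59
```

```bash
python3 -m inch '[[[0,0,0,0,0,0,-1],[0,0,0,0,0,0,-1],[0,0,0,0,0,0,-1],[0,0,0,0,0,0,-1],[0,0,0,0,0,0,-1],[0,0,0,0,0,0,-1],[0,0,0,0,0,0,-1],[0,0,0,0,0,0,-1]]]' 60
python3 -m inch '[[[0,0,0,0,0,-6,-1],[0,0,0,0,0,-12,-1],[0,0,0,0,0,-16,-1],[0,0,0,0,0,-16,-1],[0,0,0,0,0,0,-1],[0,0,0,0,0,0,-1]]]'
python3 look.py i wrist,side hook_grip,hook_tip,hook_rest
```

```text
time: 9.45
ee_pos: [629.9, -92.7, 361.1]
ee_rot: [[0.48, 0.877, 0.001], [0.877, -0.48, -0.0], [0.0, 0.001, -1.0]]
force: [-0.8, -0.5, 1.9]
width: 29.2
time: 9.95
ee_pos: [630.1, -92.7, 411.3]
ee_rot: [[0.48, 0.877, 0.002], [0.877, -0.48, -0.0], [0.001, 0.002, -1.0]]
force: [-0.1, -0.8, -2.8]
width: 28.8
wrist hook_grip [254.6, 258.0] 0.61
wrist hook_grip [363.1, 161.3] 0.38
wrist hook_grip [265.2, 141.1] 0.21
wrist hook_tip [33.5, 248.9] 0.56
wrist hook_tip [252.4, 256.8] 0.46
side hook_grip [102.3, 240.9] 0.56
side hook_tip [96.4, 229.9] 0.58
```

```bash
python3 - <<'E'
from h import *
w=get_image("wrist");o=get_obs();R=np.array(o['ee_rot']);P=np.array(o['ee_pos'])
z0=P[2]-160.5
for x,y,z in [(382,24,z0+10),(382,262,z0+10),(382,290,z0+22),(436,290,z0+22),(333,290,z0+22)]:
    X=onz(w,[y/1.5,x/1.5],z);print(X,R.T@(X-P))
E
```

```text
[679.22  -0.09 259.64] [105.01  -0.98 150.47]
[649.64 -54.04 259.64] [ 43.48  -1.   150.49]
[647.31 -58.4  271.64] [ 38.54  -0.97 138.49]
[660.1  -65.39 271.64] [ 38.55  13.61 138.47]
[635.7  -52.06 271.64] [ 38.52 -14.2  138.5 ]
```

```bash
python3 -m inch '[[[0,0,0,-15,0,0,-1],[0,0,0,-25,0,0,-1],[0,0,0,-25,0,0,-1],[0,0,0,-25,0,0,-1],[0,0,0,-25,0,0,-1],[0,0,0,-25,0,0,-1],[0,0,0,-25,0,0,-1],[0,0,0,-25,-2,0,-1],[0,0,0,0,0,0,-1],[0,0,0,0,0,0,-1]]]'
python3 -m inch '[[[0,0,0,0,0,15,-1],[0,0,0,0,0,22,-1],[0,0,0,0,0,22,-1],[0,0,0,0,0,22,-1],[0,0,0,0,0,22,-1],[0,0,0,0,0,22,-1],[0,0,0,0,0,15,-1],[0,0,0,0,0,10,-1],[0,0,0,0,0,0,-1],[0,0,0,0,0,0,-1]]]'
python3 look.py j wrist,scene,side hook_grip,hook_tip,tray_eye,hook_rest
python3 - <<'E'
from h import *
w=get_image("wrist");s=get_image("scene");d=get_image("side");o=get_obs();R=np.array(o['ee_rot']);P=np.array(o['ee_pos'])
T=P+R@[101.5,-1,170.5];print(T,[proj(p,T) for p in (w,s,d)])
save(s,'j1.png',crop=(110,230,190,340),s=5,pts=[proj(s,T)]);save(d,'j2.png',crop=(110,230,180,330),s=5,pts=[proj(d,T)])
E
```

```text
time: 11.23
ee_pos: [535.6, -260.0, 410.9]
ee_rot: [[0.483, 0.876, 0.0], [0.876, -0.483, -0.0], [0.0, 0.0, -1.0]]
force: [-0.3, 0.3, -1.3]
width: 29.2
time: 12.07
ee_pos: [537.1, -257.9, 260.6]
ee_rot: [[0.48, 0.877, -0.001], [0.877, -0.48, 0.0], [0.0, -0.001, -1.0]]
force: [0.6, 0.1, -1.0]
width: 29.3
wrist hook_grip [255.4, 255.8] 0.56
wrist hook_tip [32.5, 251.1] 0.93
scene hook_grip [197.4, 272.2] 0.55
scene hook_tip [139.3, 255.0] 0.64
scene hook_rest [137.1, 260.0] 0.71
scene hook_rest [194.5, 269.8] 0.18
side hook_grip [182.2, 273.2] 0.85
side hook_tip [172.4, 255.8] 0.57
side hook_tip [170.9, 220.8] 0.3
side tray_eye [171.2, 247.9] 0.77
side hook_rest [118.4, 238.4] 0.59
[ 584.67 -168.87   90.15] [[np.float64(39.14833236355216), np.float64(254.59149017450503)], [np.float64(182.19055932980783), np.float64(263.5537687279997)], [np.float64(169.05651206271384), np.float64(256.59396171392035)]]
```

```bash
python3 - <<'E'
from h import *
w=get_image("wrist");o=get_obs();R=np.array(o['ee_rot']);P=np.array(o['ee_pos'])
for x,y,z in [(187,286,24),(583,286,24),(157,38,24),(612,38,24),(382,318,18),(382,24,110)]:
    X=onz(w,[y/1.5,x/1.5],z);print(X,R.T@(X-P))
E
```

```text
[ 452.8  -200.28   24.  ] [  10.6  -101.57  236.66]
[ 631.52 -298.04   24.  ] [ 10.7  102.13 236.64]
[ 508.86 -101.95   24.  ] [123.77 -99.64 236.66]
[ 683.43 -197.56   24.  ] [123.76  99.41 236.64]
[ 531.29 -265.83   18.  ] [ -9.19  -1.24 242.65]
[ 586.52 -165.71  110.  ] [105.15  -0.9  150.65]
```

```bash
python3 -m inch '[[[0,0,0,12,0.3,0,-1],[0,0,0,15,0.3,0,-1],[0,0,0,15,0.3,0,-1],[0,0,0,13.5,0.3,0,-1],[0,0,0,0,0,0,-1],[0,0,0,0,0,0,-1]]]'
python3 look.py k wrist,side hook_tip,tray_eye
python3 - <<'E'
from h import *
w=get_image("wrist");s=get_image("scene");d=get_image("side")
save(w,'k0.png',crop=(0,130,180,340),s=4)
save(s,'k1.png',crop=(110,230,190,340),s=5);save(d,'k2.png',crop=(110,230,180,330),s=5)
E
```

```text
time: 13.52
ee_pos: [565.4, -208.5, 260.6]
ee_rot: [[0.478, 0.879, -0.0], [0.879, -0.478, -0.0], [-0.0, -0.0, -1.0]]
force: [0.1, 0.1, -1.7]
width: 29.4
side hook_tip [162.7, 247.0] 0.88
side tray_eye [172.8, 247.9] 0.96
side tray_eye [163.7, 240.5] 0.58
```

```bash
python3 - <<'E'
from h import *
w=get_image("wrist");o=get_obs();R=np.array(o['ee_rot']);P=np.array(o['ee_pos']);print(P)
for x,y,z in [(381,160,62),(342,145,62),(420,145,62),(200,384,24),(562,384,24)]:
    X=onz(w,[y/1.5,x/1.5],z);print(R.T@(X-P))
save(w,'k3.png',crop=(70,140,200,310),s=7)
E
```

```text
[ 564.36 -210.66  260.75]
[ 72.42  -1.44 198.75]
[ 77.9  -16.32 198.75]
[ 77.9   13.45 198.75]
[ -46.01 -101.93  236.75]
[-45.89  98.27 236.75]
```

```bash
python3 - <<'E'
from h import *
w=get_image("wrist");o=get_obs();R=np.array(o['ee_rot']);P=np.array(o['ee_pos']);print(P)
for x,y,z in [(145,88,62),(585,88,62),(305,235,62),(470,222,62),(210,88,62),(520,88,62),(240,205,62),(525,185,62)]:
    X=onz(w,[70+y/7,200+x/7],z);print(x,y,R.T@(X-P))
E
```

```text
[ 564.37 -210.6   260.73]
145 88 [ 85.46 -20.2  198.73]
585 88 [ 85.46  15.31 198.73]
305 235 [ 74.14  -7.42 198.73]
470 222 [ 75.16   6.15 198.73]
210 88 [ 85.46 -14.96 198.73]
520 88 [ 85.46  10.06 198.73]
240 205 [ 76.48 -12.73 198.73]
525 185 [ 78.04  10.62 198.73]
```

```bash
python3 -m inch '[[[0,0,0,-5.5,-1,0,-1],[0,0,0,0,0,0,-1],[0,0,0,0,0,6,-1],[0,0,0,0,0,5,-1],[0,0,0,0,0,0,-1]]]'
python3 -m inch '[[[0,0,0,0,0,4,-1],[0,0,0,0,0,4,-1],[0,0,0,0,0,0,-1]]]'
python3 look.py l wrist,side hook_tip,tray_eye
python3 - <<'E'
from h import *
w=get_image("wrist");s=get_image("scene");d=get_image("side")
save(w,'l3.png',crop=(70,140,200,310),s=7)
save(d,'l2.png',crop=(130,210,200,310),s=7)
E
```

```text
time: 14.48
ee_pos: [560.4, -214.4, 248.0]
ee_rot: [[0.48, 0.877, -0.003], [0.877, -0.48, 0.001], [-0.0, -0.003, -1.0]]
force: [-1.3, 1.2, -1.5]
width: 29.3
time: 14.73
ee_pos: [560.7, -214.4, 240.5]
ee_rot: [[0.48, 0.877, -0.002], [0.877, -0.48, 0.001], [-0.0, -0.002, -1.0]]
force: [0.3, -0.4, -1.7]
width: 29.4
wrist hook_tip [34.3, 250.0] 0.91
side hook_tip [168.8, 248.2] 0.75
side tray_eye [217.4, 210.0] 0.65
side tray_eye [170.1, 247.9] 0.61
```

```bash
python3 -m inch '[[[0,0,0,0,0,4,-1],[0,0,0,0,0,4,-1],[0,0,0,0,0,0,-1],[0,0,0,-4,0,0,-1],[0,0,0,-4,0,0,-1],[0,0,0,-4,0,0,-1],[0,0,0,-4,0,0,-1],[0,0,0,-4,0,0,-1],[0,0,0,-4,0,0,-1]]]'
python3 look.py m wrist,side hook_tip,tray_eye
```

```text
time: 15.93
ee_pos: [549.5, -235.8, 233.7]
ee_rot: [[0.48, 0.877, 0.001], [0.877, -0.48, 0.001], [0.001, 0.0, -1.0]]
force: [2.4, 2.0, -1.9]
width: 29.1
wrist hook_tip [33.8, 249.6] 0.73
side hook_tip [219.6, 210.0] 0.37
side tray_eye [173.6, 252.9] 0.97
```

```bash
python3 -m inch '[[[0,0,0,-8,0,0,-1],[0,0,0,-10,0,0,-1],[0,0,0,-10,0,0,-1],[0,0,0,-10,0,0,-1],[0,0,0,-10,0,0,-1],[0,0,0,-10,0,0,-1],[0,0,0,-10,0,0,-1],[0,0,0,0,0,0,-1],[0,0,0,0,0,0,-1]]]'
python3 -m inch '[[[0,0,0,-8,0,0,-1],[0,0,0,-10,0,0,-1],[0,0,0,-10,0,0,-1],[0,0,0,-10,0,0,-1],[0,0,0,-10,0,0,-1],[0,0,0,-10,0,0,-1],[0,0,0,0,0,0,-1],[0,0,0,0,0,0,-1]]]'
python3 look.py n wrist,side,scene tray_eye,pocket_0
```

```text
time: 16.98
ee_pos: [516.1, -296.7, 233.7]
ee_rot: [[0.482, 0.876, -0.001], [0.876, -0.482, -0.002], [-0.002, 0.0, -1.0]]
force: [-0.0, 0.4, -1.0]
width: 29.6
time: 17.65
ee_pos: [488.2, -347.6, 233.7]
ee_rot: [[0.482, 0.876, -0.001], [0.876, -0.482, -0.002], [-0.002, 0.0, -1.0]]
force: [-0.2, -0.6, -1.1]
width: 29.3
side tray_eye [191.9, 272.8] 0.93
side pocket_0 [188.4, 263.6] 0.91
side pocket_0 [179.7, 277.6] 0.8
side pocket_0 [195.3, 240.1] 0.79
scene tray_eye [206.1, 270.3] 0.75
scene pocket_0 [203.3, 242.3] 0.68
scene pocket_0 [196.4, 262.0] 0.62
scene pocket_0 [225.0, 279.4] 0.56
```

```bash
python3 -m inch '[[[0,0,0,-6,0,0,-1],[0,0,0,-6,0,0,-1],[0,0,0,-6,0,0,-1],[0,0,0,-2,0,0,-1],[0,0,0,0,0,0,-1],[0,0,0,0,0,0,-1]]]'
python3 -m inch '[[[0,0,0,-2,0,0,-1],[0,0,0,-2,0,0,-1],[0,0,0,-2,0,0,-1],[0,0,0,0,0,0,-1]]]'
```

```text
time: 18.6
ee_pos: [478.9, -364.2, 233.7]
ee_rot: [[0.481, 0.877, -0.001], [0.877, -0.481, -0.001], [-0.001, -0.0, -1.0]]
force: [0.0, -0.3, -1.2]
width: 29.2
time: 18.93
ee_pos: [476.3, -369.2, 233.6]
ee_rot: [[0.48, 0.877, -0.0], [0.877, -0.48, -0.0], [-0.0, -0.0, -1.0]]
force: [0.7, 1.3, -1.3]
width: 29.4
```

```bash
python3 -m inch '[[[0,0,0,-2,0,0,-1],[0,0,0,-2,0,0,-1],[0,0,0,0,0,0,-1]]]';python3 -m inch '[[[0,0,0,-2,0,0,-1],[0,0,0,-2,0,0,-1],[0,0,0,0,0,0,-1]]]'; python3 look.py o wrist tray_eye,hook_tip
```

```text
time: 19.18
ee_pos: [475.4, -371.1, 233.2]
ee_rot: [[0.479, 0.878, 0.002], [0.878, -0.479, 0.005], [0.006, -0.0, -1.0]]
force: [5.2, 7.7, -1.6]
width: 29.1
time: 19.43
ee_pos: [474.8, -372.4, 232.5]
ee_rot: [[0.477, 0.879, 0.006], [0.879, -0.477, 0.011], [0.012, -0.0, -1.0]]
force: [9.8, 14.3, -4.9]
width: 29.4
wrist tray_eye [34.2, 247.4] 0.42
wrist hook_tip [33.3, 247.3] 0.94
```

```bash
python3 -m inch '[[[0,0,0,4,0,0,-1],[0,0,0,4,0,0,-1],[0,0,0,4,0,0,-1],[0,0,0,0,0,0,-1],[0,0,0,0,0,-6,-1],[0,0,0,0,0,-8,-1],[0,0,0,0,0,-10,-1],[0,0,0,0,0,-10,-1],[0,0,0,0,0,-10,-1],[0,0,0,0,0,0,-1]]]'
python3 look.py p wrist,side tray_eye,hook_tip
```

```text
time: 20.42
ee_pos: [479.1, -366.3, 281.3]
ee_rot: [[0.481, 0.877, 0.005], [0.877, -0.481, -0.004], [-0.001, 0.006, -1.0]]
force: [1.2, -0.2, -0.7]
width: 29.3
wrist hook_tip [33.8, 252.3] 0.58
wrist hook_tip [114.5, 484.5] 0.28
side tray_eye [196.8, 278.3] 0.87
side hook_tip [186.3, 277.8] 0.75
```

```bash
python3 -m inch '[[[0,0,0,0,0,-15,-1],[0,0,0,0,0,-25,-1],[0,0,0,0,0,-25,-1],[0,0,0,0,0,-25,-1],[0,0,0,0,0,-25,-1],[0,0,0,0,0,-15,-1],[0,0,0,12,0,0,-1],[0,0,0,20,0,0,-1],[0,0,0,25,0,0,-1],[0,0,0,25,0,0,-1]]]'
python3 -m inch '[[[0,0,0,25,0,0,-1],[0,0,0,25,0,0,-1],[0,0,0,25,0,0,-1],[0,0,0,25,0,0,-1],[0,0,0,25,0,0,-1],[0,0,0,25,0,0,-1],[0,0,0,25,0,0,-1],[0,0,0,20,0,0,-1],[0,0,0,0,0,0,-1],[0,0,0,0,0,0,-1]]]'
```

```text
time: 21.55
ee_pos: [518.0, -292.3, 405.6]
ee_rot: [[0.481, 0.877, -0.002], [0.877, -0.481, 0.002], [0.001, -0.003, -1.0]]
force: [1.0, 0.5, -0.9]
width: 29.4
time: 22.38
ee_pos: [611.7, -120.5, 405.4]
ee_rot: [[0.478, 0.879, -0.003], [0.879, -0.478, 0.001], [-0.001, -0.003, -1.0]]
force: [0.0, 0.1, -1.5]
width: 29.3
```

```bash
python3 -m inch '[[[0,0,0,12,1,0,-1],[0,0,0,12,1,0,-1],[0,0,0,9,1,0,-1],[0,0,0,0,0,0,-1],[0,0,0,0,0,0,-1],[0,0,0,0,0,0,-1]]]'
python3 look.py q wrist hook_rest,hook_grip
```

```text
time: 22.88
ee_pos: [629.9, -95.2, 407.6]
ee_rot: [[0.48, 0.877, -0.0], [0.877, -0.48, -0.0], [-0.0, -0.0, -1.0]]
force: [-0.6, 0.7, -2.0]
width: 29.1
wrist hook_grip [254.6, 254.8] 0.77
```

```bash
python3 -m inch '[[[0,0,0,2.4,-1,0,-1],[0,0,0,0,0,10,-1],[0,0,0,0,0,10,-1],[0,0,0,0,0,10,-1],[0,0,0,0,0,6,-1],[0,0,0,0,0,3,-1],[0,0,0,0,0,0,-1]]]';python3 -m inch '[[[0,0,0,0,0,3,-1],[0,0,0,0,0,3,-1],[0,0,0,0,0,0,-1]]]';
```

```text
time: 23.62
ee_pos: [629.9, -92.4, 367.0]
ee_rot: [[0.48, 0.877, -0.003], [0.877, -0.48, 0.0], [-0.001, -0.003, -1.0]]
force: [0.1, 0.1, -1.2]
width: 29.6
time: 23.87
ee_pos: [630.2, -92.4, 362.4]
ee_rot: [[0.48, 0.877, -0.0], [0.877, -0.48, 0.0], [-0.0, -0.0, -1.0]]
force: [-0.1, 0.0, -1.8]
width: 29.5
```

```bash
python3 -m inch '[[[0,0,0,0,0,2,-1],[0,0,0,0,0,0,-1]]]';python3 -m inch '[[[0,0,0,0,0,0,0.0],[0,0,0,0,0,0,1],[0,0,0,0,0,0,1],[0,0,0,0,0,0,1],[0,0,0,0,0,0,1],[0,0,0,0,0,0,1],[0,0,0,0,0,0,1]]]'; python3 -m inch '[[[0,0,0,0,0,-12,1],[0,0,0,0,0,-20,1],[0,0,0,0,0,-20,1],[0,0,0,0,0,-20,1],[0,0,0,0,0,0,1]]]';python3 look.py r wrist,side hook_rest,hook_grip
```

```text
time: 24.03
ee_pos: [630.3, -92.5, 361.2]
ee_rot: [[0.48, 0.877, 0.001], [0.877, -0.48, -0.0], [0.0, 0.001, -1.0]]
force: [0.7, -0.9, -1.1]
width: 29.2
time: 24.62
ee_pos: [630.2, -92.4, 360.7]
ee_rot: [[0.48, 0.877, 0.0], [0.877, -0.48, 0.0], [0.0, 0.0, -1.0]]
force: [0.8, 0.2, -0.1]
width: 85.5
time: 25.03
ee_pos: [630.7, -92.5, 437.7]
ee_rot: [[0.48, 0.877, 0.008], [0.877, -0.48, -0.001], [0.003, 0.008, -1.0]]
force: [0.3, -0.4, 0.8]
width: 85.7
wrist hook_rest [305.7, 253.5] 0.26
wrist hook_grip [208.8, 254.2] 0.87
side hook_rest [121.3, 240.4] 0.87
side hook_rest [218.6, 208.4] 0.55
side hook_grip [118.2, 242.6] 0.63
side hook_grip [119.9, 239.1] 0.22
side hook_grip [197.4, 278.0] 0.2
```

```bash
python3 -m inch '[[[0,0,0,-15,-3,-1,1],[0,0,0,-30,-6,-1,1],[0,0,0,-30,-6,-1,1],[0,0,0,-30,-6,-1,1],[0,0,0,-30,-6,-1,1],[0,0,0,-30,-6,-1,1],[0,0,0,-30,-6,-1,1],[0,0,0,-30,-6,-1,1],[0,0,0,-30,-6,-1,1],[0,0,0,-30,-6,-1,1]]]';python3 -m inch '[[[0,0,0,-20,-4,0,1],[0,0,0,0,0,0,1],[0,0,0,0,0,0,1]]]'; python3 look.py s wrist,scene,side tray_eye,pocket_0,jar_a_center,jar_c_center
```

```text
time: 26.17
ee_pos: [442.0, -315.8, 441.8]
ee_rot: [[0.48, 0.877, -0.001], [0.877, -0.48, 0.001], [0.0, -0.002, -1.0]]
force: [0.3, 0.4, 0.1]
width: 84.8
time: 26.42
ee_pos: [429.4, -331.3, 441.9]
ee_rot: [[0.483, 0.876, -0.001], [0.876, -0.483, 0.001], [0.001, -0.001, -1.0]]
force: [-0.3, 0.4, 0.1]
width: 85.6
wrist tray_eye [82.2, 304.9] 0.62
wrist tray_eye [218.1, 410.0] 0.31
wrist pocket_0 [16.1, 256.1] 0.76
wrist pocket_0 [17.1, 304.1] 0.73
wrist pocket_0 [23.2, 355.6] 0.66
wrist jar_c_center [134.5, 169.8] 0.56
wrist jar_c_center [177.2, 191.2] 0.5
scene tray_eye [212.0, 270.5] 0.91
scene tray_eye [226.4, 341.5] 0.71
scene pocket_0 [200.1, 264.9] 0.94
scene pocket_0 [200.4, 280.6] 0.73
scene pocket_0 [206.1, 245.2] 0.67
scene jar_a_center [257.6, 223.4] 0.68
side tray_eye [195.9, 275.4] 0.58
side pocket_0 [198.9, 242.3] 0.88
side pocket_0 [190.9, 265.8] 0.73
side pocket_0 [183.2, 285.1] 0.56
side jar_a_center [252.0, 242.1] 0.85
side jar_c_center [241.2, 226.0] 0.79
side jar_c_center [190.2, 249.5] 0.68
```

```bash
python3 - <<'E'
from h import *
w=get_image("wrist")
f=lambda x,y,z: onz(w,[y/1.5,x/1.5],z)
for n,x,y,z in [("c top",249,203,62),("a base",256,263,24),("a lid",307,281,26),("a mid",286,272,25),("b base",210,52,24),("b lid",292,57,26),("eye",458,122,62),("p2",381,22,64),("p1",463,22,64),("p0",546,22,64),("wallL",333,80,68),("wallR",593,78,68),("stain",690,190,0),("timer",622,330,28)]:
    print(n,f(x,y,z))
save(w,'t1.png',crop=(0,220,120,260),s=3.6/1.3)
save(w,'t2.png',crop=(0,100,200,420),s=3.5)
E
```

```text
c top [ 351.53 -242.49   62.  ]
a base [ 313.65 -289.9    24.  ]
a lid [ 347.53 -328.1    26.  ]
a mid [ 334.31 -310.99   25.  ]
b base [ 380.06 -121.27   24.  ]
b lid [ 437.96 -157.71   26.  ]
eye [ 529.96 -268.99   62.  ]
p2 [ 509.93 -180.32   64.  ]
p1 [ 562.54 -209.13   64.  ]
p0 [ 615.77 -238.28   64.  ]
wallL [ 459.49 -197.5    68.  ]
wallR [ 630.78 -289.72   68.  ]
stain [ 710.76 -431.46    0.  ]
timer [ 594.95 -520.14   28.  ]
```

```bash
python3 -m inch '[[[0,0,0,10,-28,5,1],[0,0,0,10,-28,15,1],[0,0,0,10,-28,30,1],[0,0,0,10,-27,30,1],[0,0,0,0,0,30,1],[0,0,0,0,0,20,1],[0,0,0,0,0,0,1],[0,0,0,0,0,0,1]]]'; python3 look.py u wrist jar_c_center,jar_a_center
```

```text
time: 27.88
ee_pos: [352.1, -242.4, 312.9]
ee_rot: [[0.48, 0.877, -0.002], [0.877, -0.48, 0.001], [0.0, -0.002, -1.0]]
force: [0.5, -0.1, 0.9]
width: 85.3
wrist jar_c_center [191.7, 251.9] 0.95
wrist jar_a_center [248.1, 272.6] 0.96
```

```bash
python3 - <<'E'
from h import *
w=get_image("wrist")
f=lambda x,y,z: onz(w,[y/1.5,x/1.5],z)
for n,x,y,z in [("c top",377,298,62),("a base t",377,345,40),("a base b",357,388,24),("a lid 1",462,352,26),("a lid 2",430,425,26),("b base1",336,25,24),("b base2",331,117,24),("b lid1",447,30,26),("b lid2",433,131,26),("eye",714,186,62),("p2",619,42,64)]:
    print(n,f(x,y,z))
E
```

```text
c top [ 349.92 -242.85   62.  ]
a base t [ 331.01 -276.55   40.  ]
a base b [ 299.2  -304.77   24.  ]
a lid 1 [ 375.69 -314.24   26.  ]
a lid 2 [ 330.88 -354.8    26.  ]
b base1 [ 399.95 -105.09   24.  ]
b base2 [ 373.55 -144.13   24.  ]
b lid1 [ 451.75 -136.77   26.  ]
b lid2 [ 421.73 -179.35   26.  ]
eye [ 532.81 -273.49   62.  ]
p2 [ 510.9  -186.37   64.  ]
```

```bash
python3 -m inch '[[[0,0,0,-1.2,-1.5,10,1],[0,0,0,0,0,20,1],[0,0,0,0,0,20,1],[0,0,0,0,0,20,1],[0,0,0,0,0,20,1],[0,0,0,0,0,12,1],[0,0,0,0,0,5,1],[0,0,0,0,0,0,1]]]'; python3 look.py v wrist,side jar_c_center
```

```text
time: 28.75
ee_pos: [350.6, -243.1, 205.9]
ee_rot: [[0.48, 0.877, -0.001], [0.877, -0.48, 0.0], [0.0, -0.001, -1.0]]
force: [0.7, -0.9, 0.3]
width: 85.6
side jar_c_center [239.2, 223.4] 0.85
```

```bash
python3 -m inch '[[[0,0,0,0,-2.5,0,1],[0,0,0,0,0,0,-1],[0,0,0,0,0,0,-1],[0,0,0,0,0,0,-1],[0,0,0,0,0,0,-1],[0,0,0,0,0,0,-1],[0,0,0,0,0,0,-1]]]' 40; python3 -m inch '[[[0,0,0,0,0,-10,-1],[0,0,0,0,0,-20,-1],[0,0,0,0,0,-20,-1],[0,0,0,0,0,-20,-1],[0,0,0,0,0,-20,-1],[0,0,0,0,0,-10,-1],[0,0,0,0,0,0,-1]]]'; python3 look.py w wrist,side jar_c_center
```

```text
time: 29.53
ee_pos: [348.3, -241.7, 206.7]
ee_rot: [[0.48, 0.877, 0.0], [0.877, -0.48, -0.0], [-0.0, 0.001, -1.0]]
force: [-1.6, 1.1, 6.4]
width: 51.9
time: 30.12
ee_pos: [349.0, -242.2, 308.4]
ee_rot: [[0.48, 0.877, 0.004], [0.877, -0.48, -0.003], [-0.001, 0.005, -1.0]]
force: [0.1, -1.1, -1.3]
width: 51.7
side jar_c_center [200.3, 224.5] 0.64
```

```bash
python3 - <<'E'
from h import *
w=get_image("wrist");o=get_obs();R=np.array(o['ee_rot']);P=np.array(o['ee_pos']);print(o['q'])
X=onz(w,[399/1.5,384/1.5],P[2]-206.5+62);print(R.T@(X-P))
E
python3 -m inch '[[[0,0,0.112,0,0,0,-1],[0,0,0.112,0,0,0,-1],[0,0,0.112,0,0,0,-1],[0,0,0.112,0,0,0,-1],[0,0,0.112,0,0,0,-1],[0,0,0.112,0,0,0,-1],[0,0,0.112,0,0,0,-1],[0,0,0.112,0,0,0,-1],[0,0,0.112,0,0,0,-1],[0,0,0.112,0,0,0,-1]]]'
python3 -m inch '[[[0,0,0.112,0,0,0,-1],[0,0,0.112,0,0,0,-1],[0,0,0.112,0,0,0,-1],[0,0,0.115,0,0,0,-1],[0,0,0,0,0,0,-1],[0,0,0,0,0,0,-1]]]'
```

```text
[-0.61  0.17 -0.36  1.04 -0.    1.47]
[  1.31  -0.24 144.5 ]
time: 31.2
ee_pos: [347.9, -241.4, 304.9]
ee_rot: [[0.998, -0.056, -0.002], [-0.056, -0.998, 0.001], [-0.002, -0.001, -1.0]]
force: [0.0, 0.0, -0.3]
width: 51.6
time: 31.7
ee_pos: [348.0, -241.5, 305.3]
ee_rot: [[0.878, -0.478, -0.002], [-0.478, -0.878, 0.001], [-0.002, -0.0, -1.0]]
force: [0.3, 0.1, -0.5]
width: 51.7
```

```bash
python3 -m inch '[[[0,0,0,10,-8,0,-1],[0,0,0,21,-16,0,-1],[0,0,0,21,-16,0,-1],[0,0,0,21,-16,0,-1],[0,0,0,21,-16,0,-1],[0,0,0,21,-16,0,-1],[0,0,0,21,-16,0,-1],[0,0,0,21,-16,0,-1],[0,0,0,15,-10.6,0,-1],[0,0,0,0,0,0,-1]]]'; python3 -m inch '[[[0,0,0,0,0,0,-1],[0,0,0,0,0,0,-1]]]'; python3 look.py x wrist,side,scene jar_c_center,pocket_0,tray_eye
```

```text
time: 32.53
ee_pos: [543.5, -248.3, 306.4]
ee_rot: [[0.907, -0.42, 0.016], [-0.42, -0.907, 0.03], [0.002, -0.034, -0.999]]
force: [0.4, -0.3, -0.8]
width: 51.8
time: 32.7
ee_pos: [539.7, -248.0, 306.5]
ee_rot: [[0.906, -0.423, 0.012], [-0.423, -0.906, 0.031], [-0.002, -0.033, -0.999]]
force: [-0.2, 0.4, -0.3]
width: 51.7
wrist pocket_0 [117.9, 212.0] 0.78
wrist pocket_0 [189.6, 215.5] 0.73
wrist tray_eye [200.7, 295.3] 0.91
side jar_c_center [165.3, 271.5] 0.86
side pocket_0 [184.4, 282.0] 0.84
side pocket_0 [197.1, 244.7] 0.68
side pocket_0 [190.4, 265.2] 0.66
side tray_eye [199.8, 277.5] 0.71
scene jar_c_center [185.2, 269.1] 0.7
scene pocket_0 [199.9, 265.0] 0.96
scene pocket_0 [206.1, 244.3] 0.67
scene pocket_0 [199.9, 284.9] 0.63
scene tray_eye [209.0, 269.9] 0.84
scene tray_eye [200.4, 258.0] 0.63
```

```bash
cat > go.py <<'E'
from h import *
import sys
from scipy.spatial.transform import Rotation as Ro
# go.py x y z yaw(deg) [tilt handled: R from yaw only, tool down]
x,y,z,yaw=map(float,sys.argv[1:5])
o=get_obs();R=np.array(o['ee_rot']);P=np.array(o['ee_pos'])
c,s=np.cos(np.radians(yaw)),np.sin(np.radians(yaw))
Rt=np.array([[c,s,0],[s,-c,0],[0,0,-1]])
print('now',P,'q',o['q']);print('turn first',np.round(Ro.from_matrix(R.T@Rt).as_rotvec(),4),'then shift',Rt.T@(np.array([x,y,z])-P),'len',np.linalg.norm(np.array([x,y,z])-P))
E
python3 - <<'E'
from h import *
w=get_image("wrist");o=get_obs();print(o['ee_pos'])
f=lambda x,y,z: onz(w,[y/1.5,x/1.5],z)
for n,x,y,z in [("p0",317,177,64),("p1",314,292,64),("eye",447,303,62)]: print(n,f(x,y,z))
E
python3 go.py 561.4 -208.9 306 -28.7
```

```text
[ 540.06 -248.44  307.31]
p0 [ 615.64 -239.55   64.  ]
p1 [ 563.32 -210.33   64.  ]
eye [ 527.47 -272.6    62.  ]
now [ 540.06 -248.44  307.31] q [-0.44  0.48  0.1   1.19  0.03  3.14]
turn first [-0.03  0.    0.06] then shift [ -0.27 -44.93   1.31] len 44.95281027072796
```

```bash
python3 -m inch '[[[0.03,0,-0.11,0,0,0,-1],[0,0,-0.11,0,0,0,-1],[0,0,-0.11,0,0,0,-1],[0,0,-0.11,0,0,0,-1],[0,0,-0.11,0,0,0,-1],[0,0,-0.11,0,0,0,-1],[0,0,-0.11,0,0,0,-1],[0,0,-0.11,0,0,0,-1],[0,0,-0.11,0,0,0,-1],[0,0,-0.11,0,0,0,-1]]]'
python3 -m inch '[[[0,0,-0.11,0,0,0,-1],[0,0,-0.11,0,0,0,-1],[0,0,-0.11,0,0,0,-1],[0,0,-0.11,0,0,0,-1],[0,0,-0.11,0,0,0,-1],[0,0,-0.11,0,0,0,-1],[0,0,-0.11,0,0,0,-1],[0,0,-0.11,0,0,0,-1],[0,0,-0.11,0,0,0,-1],[0,0,-0.11,0,0,0,-1]]]'
python3 -m inch '[[[0,0,-0.11,0,0,0,-1],[0,0,-0.11,0,0,0,-1],[0,0,-0.11,0,0,0,-1],[0,0,-0.11,0,0,0,-1],[0,0,-0.11,0,0,0,-1],[0,0,-0.11,0,0,0,-1],[0,0,-0.11,0,0,0,-1],[0,0,0,0,0,0,-1],[0,0,0,0,0,0,-1]]]'
python3 go.py 564 -210.5 306 151.3;
```

```text
time: 34.18
ee_pos: [540.1, -248.4, 307.2]
ee_rot: [[0.784, 0.62, 0.025], [0.618, -0.784, 0.058], [0.056, -0.03, -0.998]]
force: [0.0, 0.1, -1.7]
width: 51.7
time: 35.02
ee_pos: [540.1, -248.4, 307.2]
ee_rot: [[-0.197, 0.98, 0.025], [0.979, 0.195, 0.058], [0.052, 0.036, -0.998]]
force: [0.3, -1.1, 0.1]
width: 51.5
time: 35.77
ee_pos: [540.1, -248.4, 307.2]
ee_rot: [[-0.819, 0.574, 0.025], [0.574, 0.817, 0.058], [0.013, 0.062, -0.998]]
force: [0.2, -0.4, -1.6]
width: 51.6
now [ 540.12 -248.43  307.23] q [-0.44  0.48  0.1   1.19  0.06  0.17]
turn first [ 0.06 -0.01 -0.11] then shift [-2.73 44.74  1.23] len 44.84305747094627
```

```bash
python3 -m inch '[[[0.03,-0.005,-0.055,0,0,0,-1],[0.03,-0.005,-0.055,0,0,0,-1],[0,0,0,-1,10,0,-1],[0,0,0,-1,12,0,-1],[0,0,0,-0.7,12,0,-1],[0,0,0,0,10.7,0,-1],[0,0,0,0,0,0,-1],[0,0,0,0,0,0,-1]]]'
python3 go.py 564 -210.5 306 151.3; python3 look.py y wrist,side,scene pocket_0,jar_c_center
```

```text
time: 36.43
ee_pos: [564.4, -209.3, 307.3]
ee_rot: [[-0.879, 0.477, 0.002], [0.477, 0.879, 0.002], [-0.001, 0.003, -1.0]]
force: [0.5, 0.1, -1.0]
width: 51.8
now [ 564.42 -209.28  307.25] q [-0.36  0.5   0.12  1.19  0.    0.14]
turn first [0. 0. 0.] then shift [-0.22 -1.27  1.25] len 1.7959866914230913
wrist pocket_0 [193.6, 255.2] 0.87
wrist pocket_0 [120.3, 255.7] 0.82
wrist jar_c_center [324.8, 39.6] 0.72
side pocket_0 [191.8, 266.0] 0.85
side pocket_0 [198.5, 242.5] 0.78
side pocket_0 [184.5, 281.8] 0.73
scene pocket_0 [201.7, 262.1] 0.85
scene pocket_0 [199.0, 280.8] 0.84
scene pocket_0 [205.1, 245.7] 0.69
scene jar_c_center [178.5, 266.1] 0.51
```

```bash
python3 - <<'E'
from h import *
w=get_image("wrist");o=get_obs();R=np.array(o['ee_rot']);P=np.array(o['ee_pos'])
f=lambda x,y,z: onz(w,[y/1.5,x/1.5],z)
for n,x,y,z in [("p2",385,182,64),("p2top",385,124,64),("p2bot",385,240,64),("p1top",384,249,64),("eye",251,297,62),("jar",384,399,307.3-206.5+62)]:
    X=f(x,y,z);print(n,X,R.T@(X-P))
E
```

```text
p2 [ 508.27 -179.63   64.  ] [ 63.85   0.12 243.35]
p2top [ 484.7  -166.81   64.  ] [ 90.67   0.08 243.32]
p2bot [ 533.71 -193.47   64.  ] [ 34.88   0.16 243.38]
p1top [ 537.6  -196.17   64.  ] [ 30.18  -0.35 243.38]
eye [ 526.65 -271.95   62.  ] [  3.48 -72.12 245.22]
jar [ 561.33 -209.64  162.8 ] [  2.79  -0.55 144.61]
```

```bash
python3 -m inch '[[[0,0,0,0.7,-0.4,8,-1],[0,0,0,0,0,12,-1],[0,0,0,0,0,10,-1],[0,0,0,0,0,8,-1],[0,0,0,0,0,5,-1],[0,0,0,0,0,0,-1]]]';python3 -m inch '[[[0,0,0,0,0,5,-1],[0,0,0,0,0,4,-1],[0,0,0,0,0,0,-1]]]';python3 -m inch '[[[0,0,0,0,0,3,-1],[0,0,0,0,0,2,-1],[0,0,0,0,0,0,-1]]]';
```

```text
time: 37.43
ee_pos: [562.6, -210.1, 262.5]
ee_rot: [[-0.878, 0.478, -0.001], [0.478, 0.878, 0.003], [0.002, 0.002, -1.0]]
force: [-0.6, 0.1, -1.1]
width: 51.9
time: 37.68
ee_pos: [563.0, -210.3, 254.7]
ee_rot: [[-0.878, 0.478, 0.001], [0.478, 0.878, 0.002], [-0.0, 0.003, -1.0]]
force: [-1.0, -0.1, -0.5]
width: 51.6
time: 37.93
ee_pos: [563.1, -210.4, 250.1]
ee_rot: [[-0.878, 0.479, 0.002], [0.479, 0.878, 0.002], [-0.001, 0.003, -1.0]]
force: [0.5, 0.2, -1.2]
width: 51.8
```

Base is nearly at the tray floor; release.

```bash
python3 -m inch '[[[0,0,0,0,0,1.5,-1],[0,0,0,0,0,0,-1],[0,0,0,0,0,0,0.8],[0,0,0,0,0,0,0.8],[0,0,0,0,0,0,0.8],[0,0,0,0,0,0,0.8],[0,0,0,0,0,0,0.8]]]';python3 -m inch '[[[0,0,0,0,0,-10,0.8],[0,0,0,0,0,-20,0.8],[0,0,0,0,0,-25,0.8],[0,0,0,0,0,-25,0.8],[0,0,0,0,0,-25,0.8],[0,0,0,0,0,-25,0.8],[0,0,0,0,0,-25,1],[0,0,0,0,0,0,1],[0,0,0,0,0,0,1]]]'; python3 look.py z wrist,scene,side jar_c_center,jar_a_center,jar_b_center
```

```text
time: 38.52
ee_pos: [563.3, -210.4, 249.1]
ee_rot: [[-0.878, 0.479, 0.002], [0.479, 0.878, 0.002], [-0.001, 0.003, -1.0]]
force: [-0.1, 0.0, 0.2]
width: 76.9
time: 39.27
ee_pos: [563.1, -210.8, 406.8]
ee_rot: [[-0.878, 0.479, 0.007], [0.479, 0.878, -0.0], [-0.006, 0.003, -1.0]]
force: [0.8, -0.2, -0.7]
width: 85.3
wrist jar_c_center [174.4, 253.2] 0.87
wrist jar_a_center [26.5, 78.7] 0.74
wrist jar_a_center [162.3, 313.0] 0.44
wrist jar_b_center [19.7, 245.8] 0.74
wrist jar_b_center [167.4, 196.9] 0.46
scene jar_c_center [196.7, 267.5] 0.87
scene jar_a_center [254.2, 226.1] 0.86
scene jar_a_center [219.0, 214.1] 0.55
scene jar_b_center [292.0, 253.0] 0.87
scene jar_b_center [217.6, 214.7] 0.81
side jar_c_center [182.4, 265.5] 0.69
side jar_c_center [252.7, 245.0] 0.51
side jar_a_center [252.1, 241.7] 0.72
side jar_b_center [295.1, 295.3] 0.87
side jar_b_center [220.0, 210.1] 0.83
```

```bash
python3 - <<'E'
from h import *
s=get_image("scene");d=get_image("side")
print("blue",*tri((s,[292,253]),(d,[295.1,295.3])))
print("a",*tri((s,[254.2,226.1]),(d,[252.1,241.7])))
print("b",*tri((s,[217.6,214.7]),(d,[220,210.1])))
for nm,rc in [("clock",[290,310])]: print(nm,onz(s,rc,5))
# cap object etc.
E
python3 go.py 440 -400 330 131.5
```

```text
blue [ 305.59 -452.75   10.82] [4.0, 4.0]
a [ 337.3  -300.84   24.21] [3.0, 3.0]
b [ 414.59 -142.1    15.26] [2.8, 2.8]
clock [ 426.48 -529.57    5.  ]
now [ 562.89 -210.67  403.78] q [-0.36  0.45  0.3   1.42  0.    0.14]
turn first [0.   0.   0.35] then shift [ -60.37 -217.5    73.78] len 237.4712392351804
```

```bash
python3 -m inch '[[[0,0,0.0875,0,-10,0,1],[0,0,0.0875,0,-20,0,1],[0,0,0.0875,0,-20,0,1],[0,0,0.0875,-5,-20,0,1],[0,0,0,-10,-25,8,1],[0,0,0,-10,-25,15,1],[0,0,0,-10,-25,15,1],[0,0,0,-10,-25,15,1],[0,0,0,-10,-25,15,1],[0,0,0,0,-15,6,1]]]';python3 -m inch '[[[0,0,0,0,0,0,1],[0,0,0,0,0,0,1]]]'; python3 go.py 440 -400 330 131.5
python3 look.py A wrist jar_a_center
```

```text
time: 40.8
ee_pos: [451.0, -401.7, 326.8]
ee_rot: [[-0.659, 0.752, -0.0], [0.752, 0.659, 0.003], [0.002, 0.002, -1.0]]
force: [-0.5, 0.5, -0.2]
width: 85.3
time: 40.97
ee_pos: [451.8, -399.8, 329.1]
ee_rot: [[-0.66, 0.752, 0.002], [0.752, 0.66, 0.003], [0.001, 0.003, -1.0]]
force: [0.4, -0.3, 0.8]
width: 85.4
now [ 451.83 -399.8   329.09] q [-0.73  0.48  0.16  1.25  0.    0.13]
turn first [ 0. -0. -0.] then shift [ 7.69 -8.99 -0.91] len 11.866190857197674
wrist jar_a_center [18.9, 223.6] 0.66
```

```bash
python3 -m inch '[[[0,0.112,0,0,0,0,1],[0,0.112,0,0,0,0,1],[0,0.112,0,0,0,0,1],[0,0.112,0,0,0,0,1],[0,0.112,0,0,0,0,1],[0,0.112,0,0,0,0,1],[0,0.113,0,0,0,0,1],[0,0,0,0,0,0,1],[0,0,0,0,0,0,1]]]'
python3 look.py B wrist jar_a_center
python3 - <<'E'
from h import *
o=get_obs();print(o['ee_pos'],o['q'])
E
```

```text
time: 41.82
ee_pos: [450.0, -395.4, 325.8]
ee_rot: [[-0.472, 0.75, -0.464], [0.531, 0.662, 0.529], [0.704, 0.003, -0.71]]
force: [-0.7, -0.1, 0.8]
width: 85.2
[ 449.37 -395.36  327.84] [-0.74  0.86  0.67  2.15  0.08  0.08]
```

```bash
python3 - <<'E'
from h import *
w=get_image("wrist");o=get_obs();R=np.array(o['ee_rot']);P=np.array(o['ee_pos'])
f=lambda x,y,z: onz(w,[y/1.5,x/1.5],z)
for n,x,y,z in [("basetop",347,362,47),("lidL",307,440,26),("lidR",378,440,26),("lidmid",343,440,26),("bodyL",312,400,24),("bodyR",376,400,24),("lidbot",343,458,0),("baseL",317,366,24),("baseR",377,370,24)]:
    X=f(x,y,z);print(n,X)
E
```

```text
basetop [ 313.61 -283.43   47.  ]
lidL [ 327.17 -343.19   26.  ]
lidR [ 367.11 -307.92   26.  ]
lidmid [ 347.42 -325.31   26.  ]
bodyL [ 307.98 -319.85   24.  ]
bodyR [ 345.81 -286.44   24.  ]
lidbot [ 352.71 -333.84    0.  ]
baseL [ 291.13 -297.9    24.  ]
baseR [ 330.23 -267.83   24.  ]
```

```bash
python3 -m inch '[[[0,0,0,-13,-4,8,1],[0,0,0,-13,-4,12,1],[0,0,0,-13,-4,14,1],[0,0,0,-14,-4,14,1],[0,0,0,-14,-4,14,1],[0,0,0,-14,-4,14,1],[0,0,0,-14,-4,14,1],[0,0,0,-13,-3.6,10,1],[0,0,0,0,0,0,1],[0,0,0,0,0,0,1]]]'
python3 look.py C wrist jar_a_center
python3 - <<'E'
from h import *
o=get_obs();print(o['ee_pos'],o['q']);R=np.array(o['ee_rot']);print(R)
print(R.T@(np.array([330.5,-307,28])-o['ee_pos']))
E
```

```text
time: 42.8
ee_pos: [429.5, -421.7, 178.7]
ee_rot: [[-0.47, 0.751, -0.463], [0.532, 0.66, 0.531], [0.705, 0.003, -0.71]]
force: [-0.9, 0.7, 0.8]
width: 85.2
wrist jar_a_center [218.3, 263.0] 0.59
[ 430.24 -421.89  180.35] [-0.79  0.99  0.52  1.88  0.05  0.04]
[[-0.47  0.75 -0.46]
 [ 0.53  0.66  0.53]
 [ 0.7   0.   -0.71]]
[  1.32   0.45 215.31]
```

```bash
python3 -m inch '[[[0,0,0,0.6,0.7,8,1],[0,0,0,0.6,0.7,12,1],[0,0,0,0,0,14,1],[0,0,0,0,0,14,1],[0,0,0,0,0,10,1],[0,0,0,0,0,5,1],[0,0,0,0,0,0,1]]]'
python3 look.py D wrist,side jar_a_center
python3 - <<'E'
from h import *
o=get_obs();print(o['ee_pos'],o['q'],o['force']);R=np.array(o['ee_rot'])
print(R.T@(np.array([330.5,-307,28])-o['ee_pos']))
E
```

```text
time: 43.48
ee_pos: [401.3, -386.4, 135.9]
ee_rot: [[-0.472, 0.751, -0.463], [0.532, 0.661, 0.529], [0.703, 0.003, -0.711]]
force: [0.1, -0.4, -0.1]
width: 85.6
wrist jar_a_center [268.3, 260.6] 0.82
side jar_a_center [253.9, 241.9] 0.76
[ 401.93 -387.32  136.18] [-0.78  0.95  0.31  1.71  0.05  0.05] [-0.55 -0.5   0.2 ]
[  0.7   -0.95 152.5 ]
```

```bash
python3 -m inch '[[[0,0,0,0,0,0,-1],[0,0,0,0,0,0,-1],[0,0,0,0,0,0,-1],[0,0,0,0,0,0,-1],[0,0,0,0,0,0,-1],[0,0,0,0,0,0,-1],[0,0,0,0,0,0,-1]]]' 40;  python3 -m inch '[[[0,0,0,5,0,-5,-1],[0,0,0,10,0,-10,-1],[0,0,0,10,0,-10,-1],[0,0,0,10,0,-10,-1],[0,0,0,10,0,-10,-1],[0,0,0,10,0,-10,-1],[0,0,0,5,0,-5,-1],[0,0,0,0,0,0,-1]]]'
python3 look.py E wrist,side jar_a_center
python3 - <<'E'
from h import *
o=get_obs();print(o['ee_pos'],o['q'],o['force'])
E
```

```text
time: 44.27
ee_pos: [401.4, -386.9, 135.5]
ee_rot: [[-0.471, 0.751, -0.462], [0.533, 0.66, 0.53], [0.703, 0.003, -0.711]]
force: [0.9, -0.5, 2.8]
width: 45.9
time: 44.93
ee_pos: [401.2, -387.0, 222.8]
ee_rot: [[-0.473, 0.751, -0.461], [0.534, 0.66, 0.527], [0.7, 0.004, -0.714]]
force: [0.4, 0.2, -0.6]
width: 46.1
wrist jar_a_center [269.5, 255.7] 0.56
side jar_a_center [221.3, 241.2] 0.78
[ 400.65 -386.45  219.36] [-0.78  0.85  0.35  1.85  0.05  0.05] [-0.25  0.45 -0.12]
```

```bash
python3 -m inch '[[[0,-0.108,0,8,0,0,-1],[0,-0.108,0,12,0,0,-1],[0,-0.108,0,12,0,0,-1],[0,-0.108,0,12,0,0,-1],[0,-0.108,0,12,0,0,-1],[0,-0.108,0,12,0,0,-1],[0,-0.108,0,8,0,0,-1],[0,-0.108,0,0,0,0,-1],[0,-0.108,0,0,0,0,-1],[0,-0.108,0,0,0,0,-1]]]'; python3 -m inch '[[[0,-0.108,0,0,0,0,-1],[0,-0.108,0,0,0,0,-1],[0,-0.108,0,0,0,0,-1],[0,-0.108,0,0,0,0,-1],[0,0,0,0,0,0,-1],[0,0,0,0,0,0,-1]]]'
python3 look.py F wrist,side,scene jar_a_center
python3 - <<'E'
from h import *
o=get_obs();print(o['ee_pos'],o['q'],o['force']);R=np.array(o['ee_rot']);print(R); print(o['ee_pos']+152*R[:,2])
E
```

```text
time: 45.97
ee_pos: [356.0, -335.9, 252.6]
ee_rot: [[-0.629, 0.751, 0.2], [0.717, 0.66, -0.223], [-0.299, 0.003, -0.954]]
force: [1.3, 0.1, -1.4]
width: 45.9
time: 46.47
ee_pos: [355.4, -335.3, 251.0]
ee_rot: [[-0.493, 0.751, 0.439], [0.563, 0.661, -0.496], [-0.663, 0.003, -0.749]]
force: [0.2, 0.7, -0.6]
width: 45.6
wrist jar_a_center [270.6, 256.3] 0.83
side jar_a_center [201.2, 308.5] 0.83
scene jar_a_center [228.4, 278.5] 0.82
[ 357.08 -337.    253.24] [-0.74  0.18 -0.72 -0.05 -0.07  0.09] [-0.48  0.47 -0.89]
[[-0.49  0.75  0.44]
 [ 0.56  0.66 -0.5 ]
 [-0.67  0.   -0.74]]
[ 424.43 -413.02  140.15]
```

```bash
python3 -m inch '[[[0,0,0,7,0,8,-1],[0,0,0,12,0,13.5,-1],[0,0,0,12,0,13.5,-1],[0,0,0,12,0,13.5,-1],[0,0,0,12,0,13.5,-1],[0,0,0,10,0,11,-1],[0,0,0,0,0,0,-1],[0,0,0,0,0,0,-1]]]'
python3 look.py G side,scene jar_a_center
python3 - <<'E'
from h import *
o=get_obs();print(o['ee_pos'],o['q'],o['force']);R=np.array(o['ee_rot']);print(o['ee_pos']+152*R[:,2])
d=get_image('side');save(d,'G2.png',crop=(170,270,230,370),s=5)
s=get_image('scene');save(s,'G3.png',crop=(190,290,220,360),s=5)
E
```

```text
time: 47.43
ee_pos: [357.0, -336.6, 154.3]
ee_rot: [[-0.491, 0.751, 0.442], [0.561, 0.66, -0.499], [-0.666, 0.003, -0.746]]
force: [1.0, 0.4, -1.1]
width: 46.2
side jar_a_center [241.4, 307.4] 0.89
side jar_a_center [207.9, 351.4] 0.72
side jar_a_center [115.8, 243.5] 0.54
scene jar_a_center [258.0, 279.2] 0.78
[ 357.71 -337.21  156.5 ] [-0.74  0.41 -0.81 -0.38 -0.07  0.09] [-0.14  0.07 -0.83]
[ 425.32 -413.47   43.72]
```

Lower slowly until contact.

```bash
python3 -m inch '[[[0,0,0,3,0,3.3,-1],[0,0,0,3,0,3.3,-1],[0,0,0,1.3,0,1.5,-1],[0,0,0,0,0,0,-1],[0,0,0,0,0,0,-1]]]';python3 -m inch '[[[0,0,0,1.3,0,1.5,-1],[0,0,0,0,0,0,-1]]]';python3 -m inch '[[[0,0,0,1.3,0,1.5,-1],[0,0,0,0,0,0,-1]]]'
```

```text
time: 48.15
ee_pos: [356.9, -336.4, 143.8]
ee_rot: [[-0.49, 0.751, 0.443], [0.56, 0.66, -0.5], [-0.668, 0.003, -0.744]]
force: [-0.4, -0.1, 0.6]
width: 46.3
time: 48.32
ee_pos: [357.1, -336.6, 142.0]
ee_rot: [[-0.49, 0.751, 0.443], [0.56, 0.66, -0.5], [-0.668, 0.003, -0.744]]
force: [0.1, -0.8, -0.8]
width: 46.2
time: 48.48
ee_pos: [357.2, -336.7, 140.2]
ee_rot: [[-0.489, 0.751, 0.443], [0.56, 0.66, -0.5], [-0.669, 0.003, -0.744]]
force: [0.5, -0.0, 0.8]
width: 46.0
```

```bash
python3 -m inch '[[[0,0,0,0.7,0,0.8,-1],[0,0,0,0,0,0,-1]]]';python3 -m inch '[[[0,0,0,0.7,0,0.8,-1],[0,0,0,0,0,0,-1]]]'; python3 - <<'E'
from h import *
d=get_image('side');save(d,'H2.png',crop=(200,280,270,350),s=7)
s=get_image('scene');save(s,'H3.png',crop=(220,300,240,320),s=7)
print(get_obs()['force'])
E
```

```text
time: 48.65
ee_pos: [357.5, -337.0, 139.9]
ee_rot: [[-0.488, 0.751, 0.444], [0.559, 0.66, -0.502], [-0.67, 0.003, -0.742]]
force: [-0.8, 0.8, 3.7]
width: 46.2
time: 48.82
ee_pos: [357.9, -337.3, 139.6]
ee_rot: [[-0.487, 0.751, 0.445], [0.558, 0.66, -0.503], [-0.672, 0.003, -0.741]]
force: [-2.4, 2.5, 9.2]
width: 46.1
[-2.39  2.09  7.56]
```

```bash
python3 -m inch '[[[0,0,0,-0.5,0,-0.5,0.3],[0,0,0,0,0,0,1],[0,0,0,0,0,0,1],[0,0,0,0,0,0,1],[0,0,0,0,0,0,1],[0,0,0,0,0,0,1]]]';python3 -m inch '[[[0,0,0,0,0,-10,1],[0,0,0,0,0,-20,1],[0,0,0,0,0,-20,1],[0,0,0,0,0,-20,1],[0,0,0,0,0,-15,1],[0,0,0,0,0,0,1]]]'; python3 look.py I wrist,side,scene jar_a_center,jar_c_center
python3 - <<'E'
from h import *
o=get_obs();print(o['ee_pos'],o['q'])
E
```

```text
time: 49.42
ee_pos: [357.1, -336.6, 138.6]
ee_rot: [[-0.49, 0.751, 0.443], [0.56, 0.66, -0.5], [-0.668, 0.003, -0.744]]
force: [-0.0, -0.8, -0.1]
width: 85.6
time: 49.92
ee_pos: [318.7, -293.3, 203.4]
ee_rot: [[-0.489, 0.751, 0.444], [0.559, 0.661, -0.501], [-0.67, 0.003, -0.743]]
force: [-0.1, 1.0, 0.4]
width: 85.1
wrist jar_a_center [209.1, 269.7] 0.8
side jar_a_center [240.3, 305.7] 0.98
side jar_c_center [180.4, 263.4] 0.87
side jar_c_center [217.7, 206.6] 0.59
scene jar_a_center [258.5, 279.1] 0.57
scene jar_c_center [194.7, 266.1] 0.53
[ 319.6  -294.28  201.39] [-0.72  0.21 -0.91 -0.28 -0.08  0.1 ]
```

```bash
python3 pt.py wrist 1.5 408,369,62 408,240,0
python3 -m inch '[[[0,0,0,-8,0,-9,1],[0,0,0,-15,0,-16,1],[0,0,0,-18,0,-20,1],[0,0,0,-18,0,-20,1],[0,0,0,-18,0,-20,1],[0,0.1,0,0,0,0,1],[0,0.1,0,0,0,0,1],[0,0.1,0,0,0,0,1],[0,0.1,0,0,0,0,1],[0,0.1,0,0,0,0,1]]]'; python3 -m inch '[[[0,0.1,0,0,0,0,1],[0,0.13,0,0,0,0,1],[0,0,0,0,0,0,1],[0,0,0,0,0,0,1]]]'; python3 go.py 424 -413 310 131.3
```

```text
[ 427.1 -399.8   62. ]
[ 417.17 -386.59    0.  ]
time: 51.25
ee_pos: [319.5, -294.7, 317.1]
ee_rot: [[-0.643, 0.751, 0.152], [0.732, 0.66, -0.168], [-0.226, 0.003, -0.974]]
force: [0.2, -0.3, -0.0]
width: 85.6
time: 51.58
ee_pos: [320.3, -295.5, 315.9]
ee_rot: [[-0.66, 0.751, 0.008], [0.751, 0.66, -0.005], [-0.009, 0.003, -1.0]]
force: [0.2, 0.8, -0.1]
width: 85.2
now [ 320.26 -295.53  315.92] q [-0.75  0.17 -0.32  1.07  0.    0.1 ]
turn first [0.   0.01 0.  ] then shift [-156.72    0.4     5.92] len 156.83681561558402
```

```bash
python3 -m inch '[[[0,0.01,-0.0875,0,0,0,1],[0,0,-0.0875,0,0,0,1],[0,0,-0.0875,0,0,0,1],[0,0,-0.0875,0,0,0,1],[0,0,0,0,0,0,1]]]'; python3 go.py 427 -402 312 151.3
```

```text
time: 52.0
ee_pos: [319.3, -294.5, 316.6]
ee_rot: [[-0.879, 0.478, 0.003], [0.478, 0.879, 0.001], [-0.002, 0.002, -1.0]]
force: [0.5, 0.2, 0.9]
width: 85.3
now [ 319.29 -294.46  316.64] q [-0.75  0.17 -0.32  1.08  0.   -0.25]
turn first [0. 0. 0.] then shift [-146.12  -42.6     4.64] len 152.27607598340674
```

```bash
python3 -m inch '[[[0,0,0,-12,-4,0,1],[0,0,0,-25,-7,0,1],[0,0,0,-25,-7,0,1],[0,0,0,-25,-7,0,1],[0,0,0,-25,-7,0,1],[0,0,0,-20,-6,0,1],[0,0,0,-14,-5,4,1],[0,0,0,0,0,0,1],[0,0,0,0,0,0,1]]]'; python3 look.py J wrist jar_a_center; python3 go.py 427 -402 206.5 151.3
```

```text
time: 52.75
ee_pos: [427.0, -402.3, 311.6]
ee_rot: [[-0.877, 0.48, 0.0], [0.48, 0.877, 0.004], [0.002, 0.003, -1.0]]
force: [-0.2, 1.5, 1.4]
width: 85.4
wrist jar_a_center [193.2, 254.8] 0.86
now [ 426.47 -401.7   312.22] q [-0.76  0.46  0.08  1.19  0.   -0.26]
turn first [ 0. -0.  0.] then shift [ -0.61  -0.01 105.72] len 105.71871120347215
```

```bash
python3 - <<'E'
from h import *
w=get_image("wrist");o=get_obs();R=np.array(o['ee_rot']);P=np.array(o['ee_pos'])
X=onz(w,[305/1.5,384/1.5],62);print(X,R.T@(X-P))
E
python3 -m inch '[[[0,0,0,-3,0,10,1],[0,0,0,0,0,20,1],[0,0,0,0,0,20,1],[0,0,0,0,0,20,1],[0,0,0,0,0,20,1],[0,0,0,0,0,11,1],[0,0,0,0,0,5,1],[0,0,0,0,0,0,1]]]'
```

```text
[ 428.78 -402.16   62.  ] [ -2.76  -0.23 250.47]
time: 53.57
ee_pos: [429.3, -402.8, 205.0]
ee_rot: [[-0.878, 0.479, -0.002], [0.479, 0.878, 0.006], [0.004, 0.004, -1.0]]
force: [-0.4, 0.0, 0.3]
width: 85.7
```

```bash
python3 -m inch '[[[0,0,0,0,0,-1,1],[0,0,0,0,0,0,-1],[0,0,0,0,0,0,-1],[0,0,0,0,0,0,-1],[0,0,0,0,0,0,-1],[0,0,0,0,0,0,-1],[0,0,0,0,0,0,-1]]]' 40; python3 - <<'E'
from h import *
print(get_obs()['ee_pos'])
E
python3 -m inch '[[[0,0,0,0,0,-10,-1],[0,0,0,0,0,-20,-1],[0,0,0,0,0,-20,-1],[0,0,0,0,0,-20,-1],[0,0,0,0,0,-20,-1],[0,0,0,0,0,-12,-1],[0,0,0,0,0,0,-1]]]'; python3 look.py K wrist jar_a_center; python3 go.py 616 -240 308 151.3
```

```text
time: 54.15
ee_pos: [430.2, -403.8, 208.8]
ee_rot: [[-0.878, 0.479, 0.002], [0.479, 0.878, 0.002], [-0.001, 0.003, -1.0]]
force: [-1.1, 0.9, 6.2]
width: 51.5
[ 430.22 -403.76  208.84]
time: 54.73
ee_pos: [430.5, -404.5, 313.2]
ee_rot: [[-0.878, 0.479, 0.005], [0.479, 0.878, -0.0], [-0.004, 0.002, -1.0]]
force: [0.8, -0.0, 0.1]
width: 51.6
now [ 429.71 -403.81  309.71] q [-0.76  0.47  0.09  1.19  0.   -0.26]
turn first [ 0. -0.  0.] then shift [-84.74 233.15   1.71] len 248.0744300568438
```

```bash
python3 -m inch '[[[0,0,0,-10,0,0,-1],[0,0,0,-20,4,0,-1],[0,0,0,-20,8,0,-1],[0,0,0,-20,10,0,-1],[0,0,0,-14,20,0,-1],[0,0,0,0,22,0,-1],[0,0,0,0,25,0,-1],[0,0,0,0,25,0,-1],[0,0,0,0,25,0,-1],[0,0,0,0,25,0,-1]]]'; python3 -m inch '[[[0,0,0,0,25,0,-1],[0,0,0,0,25,0,-1],[0,0,0,0,15,0,-1],[0,0,0,0,4,0,-1],[0,0,0,0,0,0,-1],[0,0,0,0,0,0,-1]]]'; python3 go.py 615.4 -239.2 308 151.3;  python3 look.py L wrist,side,scene pocket_0,jar_a_center
```

```text
time: 55.67
ee_pos: [582.0, -298.8, 307.5]
ee_rot: [[-0.878, 0.479, -0.003], [0.479, 0.878, 0.006], [0.006, 0.004, -1.0]]
force: [0.4, -0.2, 0.2]
width: 51.5
time: 56.17
ee_pos: [614.7, -240.1, 309.3]
ee_rot: [[-0.878, 0.479, -0.001], [0.479, 0.878, 0.004], [0.003, 0.003, -1.0]]
force: [-0.7, 0.5, -1.0]
width: 52.0
now [ 614.67 -240.1   309.32] q [-0.37  0.61  0.32  1.28  0.    0.13]
turn first [ 0. -0.  0.] then shift [-0.21  1.14  1.32] len 1.752557368234365
wrist pocket_0 [43.1, 257.9] 0.77
wrist pocket_0 [196.4, 259.4] 0.7
side pocket_0 [193.7, 267.6] 0.86
side pocket_0 [187.0, 284.3] 0.73
side pocket_0 [200.0, 244.6] 0.7
side jar_a_center [156.2, 282.6] 0.92
scene pocket_0 [204.6, 243.3] 0.95
scene pocket_0 [199.4, 265.2] 0.81
scene pocket_0 [198.1, 283.1] 0.68
scene jar_a_center [179.7, 284.5] 0.57
```

```bash
python3 - <<'E'
from h import *
w=get_image("wrist");o=get_obs();R=np.array(o['ee_rot']);P=np.array(o['ee_pos'])
f=lambda x,y,z: onz(w,[y/1.5,x/1.5],z)
for n,x,y,z in [("p0top",388,253,64),("p0L",337,296,64),("p0R",438,296,64),("p2bot",389,120,64),("p2L",330,58,64),("p2R",448,58,64),("c lid",386,194,104),("eye",249,187,62),("jar",384,403,P[2]-208+62)]:
    X=f(x,y,z);print(n,X,R.T@(X-P))
save(w,'L2.png',crop=(150,230,190,320),s=6)
E
```

```text
p0top [ 591.71 -224.23   64.  ] [ 27.46   1.67 246.17]
p0L [ 599.3  -259.76   64.  ] [  3.77 -25.87 246.03]
p0R [ 625.59 -211.76   64.  ] [  3.71  28.85 246.23]
p2bot [ 534.58 -192.72   64.  ] [ 92.7    1.93 246.28]
p2L [ 497.89 -203.97   64.  ] [119.51 -25.52 246.22]
p2R [ 524.09 -155.93   64.  ] [119.55  29.2  246.42]
c lid [ 561.94 -209.72  104.  ] [ 60.6    0.28 206.22]
eye [ 528.3 -270.    62. ] [ 61.17 -68.91 247.97]
jar [ 614.25 -239.59  164.12] [  0.48  -0.64 146.  ]
```

```bash
python3 -m inch '[[[0,0,0,0.3,2,8,-1],[0,0,0,0,0,12,-1],[0,0,0,0,0,10,-1],[0,0,0,0,0,8,-1],[0,0,0,0,0,5,-1],[0,0,0,0,0,0,-1]]]';python3 -m inch '[[[0,0,0,0,0,5,-1],[0,0,0,0,0,4,-1],[0,0,0,0,0,0,-1]]]';python3 -m inch '[[[0,0,0,0,0,3,-1],[0,0,0,0,0,2,-1],[0,0,0,0,0,0,-1]]]';
```

```text
time: 57.17
ee_pos: [615.2, -237.1, 264.9]
ee_rot: [[-0.878, 0.479, -0.003], [0.479, 0.878, 0.005], [0.005, 0.003, -1.0]]
force: [0.7, -0.2, -0.9]
width: 51.9
time: 57.42
ee_pos: [615.6, -237.4, 257.4]
ee_rot: [[-0.878, 0.479, -0.001], [0.479, 0.878, 0.004], [0.003, 0.004, -1.0]]
force: [-0.6, -0.4, 0.2]
width: 51.4
time: 57.67
ee_pos: [615.7, -237.3, 252.7]
ee_rot: [[-0.878, 0.479, -0.0], [0.479, 0.878, 0.004], [0.002, 0.004, -1.0]]
force: [-0.4, -0.2, -0.5]
width: 51.6
```

```bash
python3 -m inch '[[[0,0,0,0,0,1.5,-1],[0,0,0,0,0,1,-1],[0,0,0,0,0,0,-1]]]'; python3 -m inch '[[[0,0,0,0,0,0,0.2],[0,0,0,0,0,0,0.8],[0,0,0,0,0,0,0.8],[0,0,0,0,0,0,0.8],[0,0,0,0,0,0,0.8]]]';python3 -m inch '[[[0,0,0,0,0,-10,0.8],[0,0,0,0,0,-20,0.8],[0,0,0,0,0,-25,0.8],[0,0,0,0,0,-25,0.8],[0,0,0,0,0,-25,1],[0,0,0,0,0,-25,1],[0,0,0,0,0,-10,1],[0,0,0,0,0,0,1]]]'; python3 look.py M wrist,scene jar_c_center,jar_b_center
```

```text
time: 57.92
ee_pos: [615.9, -237.4, 250.9]
ee_rot: [[-0.878, 0.479, 0.001], [0.479, 0.878, 0.004], [0.001, 0.004, -1.0]]
force: [-0.1, 0.2, 0.7]
width: 51.8
time: 58.33
ee_pos: [615.8, -237.3, 250.4]
ee_rot: [[-0.878, 0.479, 0.0], [0.479, 0.878, 0.004], [0.002, 0.004, -1.0]]
force: [-0.6, 0.2, -0.4]
width: 77.0
time: 59.0
ee_pos: [616.3, -238.1, 394.8]
ee_rot: [[-0.878, 0.479, 0.007], [0.479, 0.878, 0.001], [-0.006, 0.005, -1.0]]
force: [-0.0, -0.1, 0.8]
width: 85.6
wrist jar_c_center [117.8, 188.0] 0.43
scene jar_c_center [139.2, 258.0] 0.71
scene jar_c_center [196.6, 266.2] 0.53
scene jar_b_center [295.9, 251.7] 0.87
scene jar_b_center [216.3, 214.8] 0.55
```

```bash
cat > kin.py <<'E'
import numpy as np
from scipy.optimize import least_squares
# r,z of TCP, q2,q3,q4
D=np.array([[500,404.7,.241,.005,1.335],[424.7,308,.17,-.36,1.04],[594,307,.48,.10,1.19],[601,404,.45,.30,1.42],[590,310,.47,.09,1.19],[660,309,.61,.32,1.28],
[598.6,327.8,.86,.67,2.15],[602.6,180.3,.99,.52,1.88],[558.2,136.2,.95,.31,1.71],[556.6,219.4,.85,.35,1.85],[491,253.2,.18,-.72,-.05],[491.6,156.5,.41,-.81,-.38],[434.4,201.4,.21,-.91,-.28],[435.8,316,.17,-.32,1.08],[433.6,316.6,.17,-.32,1.08]])
def fk(p,q2,q3,q4):
    L1,L2,L3,H,r0,off,hz=p
    e=np.array([r0+L1*np.sin(q2),H+L1*np.cos(q2)])
    phi=q2-q3  # below horizontal
    w=e+L2*np.array([np.cos(phi),-np.sin(phi)])+off*np.array([np.sin(phi),np.cos(phi)])
    t=phi+q4
    return e,w,w+L3*np.array([np.cos(t),-np.sin(t)])+hz*np.array([np.sin(t),np.cos(t)])
def f(p): return np.concatenate([fk(p,*d[2:])[2]-d[:2] for d in D])
r=least_squares(f,[400,400,150,300,0,0,0])
p=r.x
if __name__=="__main__":
    np.set_printoptions(suppress=True,precision=1)
    print(p);print(f(p).reshape(-1,2))
def ik(rr,z,pitch,x0=(.5,.1)):
    s=least_squares(lambda q: fk(p,q[0],q[1],pitch-q[0]+q[1])[2]-[rr,z],x0)
    q=s.x;return q[0],q[1],pitch-q[0]+q[1],fk(p,q[0],q[1],pitch-q[0]+q[1])
if __name__=="__main__":
    for rr,z in [(432,180),(432,300),(432,400),(445,180)]: print(rr,z,ik(rr,z,np.pi/2))
E
python3 kin.py
```

```text
[488.4 388.4 227.7 239.6   3.4   8.7   0.9]
[[ 0.5 -0.8]
 [ 1.9 -3.5]
 [-0.1  2.1]
 [ 1.2 -1.7]
 [-0.4  1.4]
 [-1.1  0.5]
 [ 0.3  1.4]
 [ 0.  -3.5]
 [-0.1 -0.1]
 [-0.6  1.4]
 [-1.  -2.4]
 [ 0.7  0.3]
 [ 0.5  1.1]
 [-1.9  2.2]
 [ 0.3  1.6]]
432 180 (np.float64(0.3539713434254543), np.float64(-0.5114173415111649), np.float64(0.7054076418582773), (array([172.7, 697.7]), array([431.1, 407.7]), array([432., 180.])))
432 300 (np.float64(0.18530802875717198), np.float64(-0.35393734394849635), np.float64(1.0315509540892283), (array([ 93.4, 719.6]), array([431.1, 527.7]), array([432., 300.])))
432 400 (np.float64(0.10604930425863952), np.float64(-0.17024390331989897), np.float64(1.294503119216358), (array([ 55.1, 725.3]), array([431.1, 627.7]), array([432., 400.])))
445 180 (np.float64(0.37400209196956363), np.float64(-0.4780078118849015), np.float64(0.7187864229404314), (array([181.9, 694.2]), array([444.1, 407.7]), array([445., 180.])))
```

```bash
python3 go.py 440 -170 360 146
```

```text
now [ 615.46 -237.8   388.25] q [-0.37  0.58  0.48  1.47  0.    0.13]
turn first [ 0.   -0.01  0.09] then shift [183.37 -41.91  28.25] len 190.21153265473126
```

```bash
python3 -m inch '[[[0,-0.01,0.09,0,0,0,0.5],[0,0,0,12,-4,0,0.5],[0,0,0,22,-5,0,0.5],[0,0,0,22,-5,0,0.5],[0,0,0,22,-5,5,0.5],[0,0,0,22,-5,5,0.5],[0,0,0,22,-5,5,0.5],[0,0,0,22,-5,5,0.5],[0,0,0,22,-5,5,0.5],[0,0,0,17,-3,3,0.5]]]'; python3 -m inch '[[[0,0,0,0,0,0,0.5],[0,0,0,0,0,0,0.5]]]'; python3 look.py N wrist jar_b_center; python3 go.py 412 -141 184 146
```

```text
time: 60.13
ee_pos: [438.4, -170.4, 359.2]
ee_rot: [[-0.831, 0.556, 0.005], [0.556, 0.831, 0.0], [-0.004, 0.003, -1.0]]
force: [-0.7, 1.1, 0.5]
width: 63.7
time: 60.3
ee_pos: [440.0, -170.9, 360.4]
ee_rot: [[-0.831, 0.556, 0.008], [0.556, 0.831, -0.001], [-0.007, 0.004, -1.0]]
force: [1.0, -0.4, -0.6]
width: 64.0
wrist jar_b_center [140.0, 262.5] 0.74
now [ 441.37 -171.45  360.98] q [-0.37  0.21 -0.15  1.2   0.    0.22]
turn first [0.   0.01 0.  ] then shift [ 41.38   8.82 176.98] len 181.9662745628475
```

```bash
python3 - <<'E'
from h import *
w=get_image("wrist");o=get_obs();R=np.array(o['ee_rot']);P=np.array(o['ee_pos'])
f=lambda x,y,z: onz(w,[y/1.5,x/1.5],z)
for n,x,y,z in [("baseL",366,162,24),("baseR",430,164,24),("lidL",359,242,26),("lidR",431,242,26),("body",397,205,24),("lidface",394,254,20),("mic1",500,120,40),("mic2",545,240,40)]:
    X=f(x,y,z);print(n,X,R.T@(X-P))
E
```

```text
baseL [ 376.48 -141.78   24.  ] [ 73.64 -12.83 336.3 ]
baseR [ 402.57 -105.17   24.  ] [ 72.3  32.1 336.5]
lidL [ 420.18 -177.91   26.  ] [ 17.22 -18.56 334.78]
lidR [ 449.67 -133.86   26.  ] [ 17.19  34.45 335.  ]
body [ 413.46 -140.01   24.  ] [ 43.89   9.2  336.66]
lidface [ 443.26 -162.04   20.  ] [  6.9    7.43 340.98]
mic1 [403.39 -54.46  40.  ] [ 99.67  74.79 320.43]
mic2 [489.84 -66.46  40.  ] [ 21.14 112.86 321.29]
```

```bash
python3 -m inch '[[[0,0.007,0.03,10,2,0,0.5],[0,0,0,15,3,5,0.5],[0,0,0,15,2.5,15,0.5],[0,0,0,5,0,20,0.5],[0,0,0,0,0,25,0.5],[0,0,0,0,0,25,0.5],[0,0,0,0,0,25,0.5],[0,0,0,0,0,15,0.5],[0,0,0,0,0,0,0.5],[0,0,0,0,0,0,0.5]]]'; python3 look.py O wrist jar_b_center; python3 go.py 410 -139.5 184 144.5
```

```text
time: 61.28
ee_pos: [408.9, -138.9, 230.3]
ee_rot: [[-0.814, 0.581, 0.001], [0.581, 0.814, 0.003], [0.001, 0.004, -1.0]]
force: [0.1, 0.4, 0.6]
width: 64.2
wrist jar_b_center [226.9, 254.4] 0.72
now [ 409.6  -139.16  231.82] q [-0.33  0.27 -0.45  0.85  0.    0.29]
turn first [0. 0. 0.] then shift [-0.53 -0.04 47.82] len 47.82202528265277
```

```bash
python3 -m inch '[[[0,0,0,0,0,10,0.5],[0,0,0,0,0,15,0.5],[0,0,0,0,0,13,0.5],[0,0,0,0,0,7,0.5],[0,0,0,0,0,0,0.5],[0,0,0,0,0,0,-1],[0,0,0,0,0,0,-1],[0,0,0,0,0,0,-1],[0,0,0,0,0,0,-1],[0,0,0,0,0,0,-1]]]' 40; python3 -m inch '[[[0,0,0,0,0,0,-1]]]'; python3 look.py P wrist jar_b_center
```

```text
time: 62.22
ee_pos: [409.3, -138.8, 186.9]
ee_rot: [[-0.814, 0.581, 0.006], [0.581, 0.814, 0.002], [-0.003, 0.005, -1.0]]
force: [-0.1, 1.2, 5.9]
width: 45.5
time: 62.3
ee_pos: [409.3, -138.8, 186.9]
ee_rot: [[-0.814, 0.581, 0.006], [0.581, 0.814, 0.002], [-0.003, 0.005, -1.0]]
force: [-0.1, 0.3, 5.9]
width: 45.7
wrist jar_b_center [257.4, 255.2] 0.7
```

```bash
python3 -m inch '[[[0,0,0,0,0,-8,-1],[0,0,0,0,0,-18,-1],[0,0,0,0,0,-22,-1],[0,0,0,0,0,-22,-1],[0,0,0,0,0,-22,-1],[0,0,0,0,0,-15,-1],[0,0,0.077,0,0,0,-1],[0,0,0.077,0,0,0,-1],[0,0,0.077,0,0,0,-1],[0,0,0,0,0,0,-1]]]'; python3 go.py 340 -308 290 131.3
```

```text
time: 63.23
ee_pos: [407.9, -138.9, 293.2]
ee_rot: [[-0.659, 0.752, 0.003], [0.752, 0.659, 0.003], [0.0, 0.004, -1.0]]
force: [0.3, -0.2, -0.4]
width: 45.6
now [ 407.89 -138.86  293.21] q [-0.33  0.19 -0.37  1.01  0.    0.52]
turn first [ 0. -0. -0.] then shift [ -82.26 -162.64    3.21] len 182.28399090737116
```

```bash
python3 -m inch '[[[0,0,0,-5,-10,0,-1],[0,0,0,-11,-22,0,-1],[0,0,0,-11,-22,0,-1],[0,0,0,-11,-22,0,-1],[0,0,0,-11,-22,0,-1],[0,0,0,-11,-22,0,-1],[0,0,0,-11,-22,0,-1],[0,0,0,-11,-20.6,0,-1],[0,0,0,0,0,0,-1],[0,0,0,0,0,0,-1]]]'; python3 go.py 340 -308 200 131.3
```

```text
time: 64.07
ee_pos: [339.5, -308.5, 292.1]
ee_rot: [[-0.659, 0.752, 0.003], [0.752, 0.659, 0.004], [0.001, 0.004, -1.0]]
force: [0.4, 0.6, -0.5]
width: 46.0
now [ 339.51 -308.54  292.07] q [-0.74  0.25 -0.3   1.03  0.    0.11]
turn first [ 0. -0. -0.] then shift [ 0.08  0.72 92.07] len 92.07367556082855
```

Lower to lay it down.

```bash
python3 -m inch '[[[0,0,0,0,0,15,-1],[0,0,0,0,0,25,-1],[0,0,0,0,0,25,-1],[0,0,0,0,0,20,-1],[0,0,0,0,0,12,-1],[0,0,0,0,0,4,-1],[0,0,0,0,0,0,-1],[0,0,0,0,0,0,-1]]]'; python3 -m inch '[[[0,0,0,0,0,2,-1],[0,0,0,0,0,0,-1]]]';python3 -m inch '[[[0,0,0,0,0,1.5,-1],[0,0,0,0,0,0,-1]]]'
```

```text
time: 64.73
ee_pos: [340.9, -307.2, 191.6]
ee_rot: [[-0.661, 0.751, 0.003], [0.751, 0.661, 0.003], [0.0, 0.004, -1.0]]
force: [0.5, -0.5, -1.1]
width: 45.7
time: 64.9
ee_pos: [340.9, -307.7, 190.0]
ee_rot: [[-0.66, 0.751, 0.004], [0.751, 0.66, 0.002], [-0.002, 0.004, -1.0]]
force: [-1.3, -0.5, -1.1]
width: 45.5
time: 65.07
ee_pos: [340.6, -307.6, 188.0]
ee_rot: [[-0.66, 0.751, 0.004], [0.752, 0.66, 0.002], [-0.001, 0.004, -1.0]]
force: [-0.2, -0.5, -0.7]
width: 46.0
```

```bash
python3 -m inch '[[[0,0,0,0,0,1,-1],[0,0,0,0,0,0,-1]]]'; python3 -m inch '[[[0,0,0,0,0,1,-1],[0,0,0,0,0,0,-1]]]'; python3 -m inch '[[[0,0,0,0,0,0,0.1],[0,0,0,0,0,0,0.5],[0,0,0,0,0,0,1],[0,0,0,0,0,0,1],[0,0,0,0,0,0,1],[0,0,0,0,0,0,1]]]';
```

```text
time: 65.23
ee_pos: [340.6, -307.7, 187.1]
ee_rot: [[-0.66, 0.752, 0.004], [0.752, 0.66, 0.002], [-0.001, 0.004, -1.0]]
force: [-0.4, 0.6, 2.7]
width: 45.7
time: 65.4
ee_pos: [340.6, -307.7, 186.9]
ee_rot: [[-0.66, 0.752, 0.004], [0.752, 0.66, 0.002], [-0.001, 0.004, -1.0]]
force: [-2.1, 2.5, 9.8]
width: 45.7
time: 65.9
ee_pos: [340.4, -307.5, 185.5]
ee_rot: [[-0.66, 0.752, 0.003], [0.752, 0.66, 0.003], [0.001, 0.004, -1.0]]
force: [0.4, 0.2, -0.8]
width: 85.3
```

```bash
python3 -m inch '[[[0,0,0,0,0,-10,1],[0,0,0,0,0,-25,1],[0,0,0,0,0,-25,1],[0,0,0,0,0,-25,1],[0,0,0,-15,0,-15,1],[0,0,0,-25,0,0,1],[0,0,0,-28,0,0,1],[0,0,0,-28,0,0,1],[0,0,0,-28,0,0,1],[0,0,0,-26,0,0,1]]]'; python3 -m inch '[[[0,0,0,0,0,0,1],[0,0.112,0,0,0,0,1],[0,0.112,0,0,0,0,1],[0,0.112,0,0,0,0,1],[0,0.112,0,0,0,5,1],[0,0.112,0,0,0,5,1],[0,0.112,0,-5,0,5,1],[0,0.113,0,-5,0,5,1],[0,0,0,0,0,0,1],[0,0,0,0,0,0,1]]]'; python3 look.py Q wrist jar_b_center; python3 - <<'E'
from h import *
o=get_obs();print(o['ee_pos'],o['q']);R=np.array(o['ee_rot'])
print(R.T@(np.array([340.5,-307.5,28])-o['ee_pos']))
E
```

```text
time: 66.73
ee_pos: [440.0, -421.5, 285.4]
ee_rot: [[-0.66, 0.752, 0.003], [0.752, 0.66, 0.003], [0.0, 0.004, -1.0]]
force: [0.7, -0.2, 0.6]
width: 85.3
time: 67.57
ee_pos: [438.3, -419.5, 259.4]
ee_rot: [[-0.467, 0.752, -0.466], [0.528, 0.66, 0.534], [0.709, 0.004, -0.705]]
force: [0.1, -0.1, 1.2]
width: 85.0
wrist jar_b_center [366.5, 77.8] 0.93
wrist jar_b_center [255.7, 255.5] 0.91
[ 438.25 -419.36  263.14] [-0.78  0.92  0.62  2.04  0.06  0.05]
[-60.22  -0.68 271.53]
```

```bash
python3 -m inch '[[[0,0,0,-10,0,8,1],[0,0,0,-17,0,14,1],[0,0,0,-17,-0.7,14,1],[0,0,0,-16.2,0,14,1],[0,0,0,0,0,10,1],[0,0,0,0,0,0,1],[0,0,0,0,0,0,1]]]'; python3 look.py R wrist jar_b_center; python3 - <<'E'
from h import *
o=get_obs();print(o['ee_pos'],o['q']);R=np.array(o['ee_rot'])
print(R.T@(np.array([340.5,-307.5,28])-o['ee_pos']))
w=get_image("wrist")
E
```

```text
time: 68.25
ee_pos: [438.0, -419.5, 178.6]
ee_rot: [[-0.47, 0.751, -0.463], [0.53, 0.66, 0.532], [0.706, 0.004, -0.708]]
force: [0.0, 0.4, 0.5]
width: 85.3
wrist jar_b_center [223.7, 255.0] 0.68
[ 438.44 -420.06  179.54] [-0.78  1.    0.54  1.9   0.06  0.05]
[ -0.79  -0.01 212.66]
```

```bash
python3 -m inch '[[[0,0,0,-1.4,0,8,1],[0,0,0,-1.4,0,12,1],[0,0,0,0,0,14,1],[0,0,0,0,0,12,1],[0,0,0,0,0,8,1],[0,0,0,0,0,4,1],[0,0,0,0,0,0,1]]]'; python3 look.py S wrist jar_b_center
```

```text
time: 68.98
ee_pos: [412.4, -390.2, 134.9]
ee_rot: [[-0.469, 0.751, -0.464], [0.53, 0.66, 0.533], [0.707, 0.004, -0.708]]
force: [1.1, -0.0, -0.5]
width: 85.7
wrist jar_b_center [268.3, 256.4] 0.78
```

```bash
python3 -m inch '[[[0,0,0,0,0,0,-1],[0,0,0,0,0,0,-1],[0,0,0,0,0,0,-1],[0,0,0,0,0,0,-1],[0,0,0,0,0,0,-1],[0,0,0,0,0,0,-1],[0,0,0,0,0,0,-1]]]' 40;  python3 -m inch '[[[0,0,0,5,0,-5,-1],[0,0,0,10,0,-10,-1],[0,0,0,10,0,-10,-1],[0,0,0,10,0,-10,-1],[0,0,0,10,0,-10,-1],[0,0,0,10,0,-10,-1],[0,0,0,5,0,-5,-1],[0,0,0,0,0,0,-1]]]'
python3 look.py T wrist jar_b_center
```

```text
time: 69.67
ee_pos: [412.8, -390.7, 135.4]
ee_rot: [[-0.47, 0.752, -0.463], [0.531, 0.66, 0.532], [0.706, 0.004, -0.709]]
force: [2.0, -2.9, 5.5]
width: 46.3
time: 70.33
ee_pos: [412.6, -390.9, 222.0]
ee_rot: [[-0.471, 0.752, -0.462], [0.532, 0.66, 0.531], [0.704, 0.004, -0.71]]
force: [-0.1, 0.5, -2.3]
width: 46.4
wrist jar_b_center [265.5, 255.6] 0.88
```

```bash
python3 -m inch '[[[0,-0.108,0,8,0,0,-1],[0,-0.108,0,12,0,0,-1],[0,-0.108,0,12,0,0,-1],[0,-0.108,0,12,0,0,-1],[0,-0.108,0,12,0,0,-1],[0,-0.108,0,12,0,0,-1],[0,-0.108,0,8,0,0,-1],[0,-0.108,0,0,0,0,-1],[0,-0.108,0,0,0,0,-1],[0,-0.108,0,0,0,0,-1]]]'; python3 -m inch '[[[0,-0.108,0,0,0,0,-1],[0,-0.108,0,0,0,0,-1],[0,-0.108,0,0,0,0,-1],[0,-0.108,0,0,0,0,-1],[0,0,0,0,0,0,-1],[0,0,0,0,0,0,-1]]]'
python3 -m inch '[[[0,0,0,7,0,8,-1],[0,0,0,12,0,13.5,-1],[0,0,0,12,0,13.5,-1],[0,0,0,12,0,13.5,-1],[0,0,0,12,0,13.5,-1],[0,0,0,6,0,7,-1],[0,0,0,0,0,0,-1],[0,0,0,0,0,0,-1]]]'
python3 look.py U wrist,side,scene jar_b_center
python3 - <<'E'
from h import *
o=get_obs();print(o['ee_pos'],o['q']);R=np.array(o['ee_rot']);print(o['ee_pos']+152*R[:,2])
d=get_image('side');save(d,'U2.png',crop=(170,270,230,370),s=5)
E
```

```text
time: 71.27
ee_pos: [367.4, -339.8, 252.0]
ee_rot: [[-0.63, 0.752, 0.197], [0.719, 0.66, -0.218], [-0.294, 0.004, -0.956]]
force: [-0.3, 0.3, -1.2]
width: 46.8
time: 71.77
ee_pos: [366.8, -339.2, 250.5]
ee_rot: [[-0.495, 0.751, 0.437], [0.567, 0.66, -0.493], [-0.659, 0.004, -0.753]]
force: [-1.0, -0.7, -2.4]
width: 46.5
time: 72.43
ee_pos: [368.8, -340.7, 159.5]
ee_rot: [[-0.493, 0.752, 0.438], [0.565, 0.66, -0.495], [-0.661, 0.004, -0.75]]
force: [0.0, -0.5, -1.4]
width: 46.5
wrist jar_b_center [262.6, 253.8] 0.57
side jar_b_center [241.1, 312.0] 0.91
side jar_b_center [293.9, 299.4] 0.63
scene jar_b_center [294.2, 251.3] 0.61
scene jar_b_center [251.5, 282.0] 0.52
[ 368.92 -340.77  161.36] [-0.73  0.41 -0.78 -0.34 -0.08  0.1 ]
[ 436.04 -416.48   47.93]
```

```bash
python3 -m inch '[[[0,0,0,3,0,3.4,-1],[0,0,0,3,0,3.4,-1],[0,0,0,1.3,0,1.5,-1],[0,0,0,0,0,0,-1],[0,0,0,0,0,0,-1]]]';python3 -m inch '[[[0,0,0,1.3,0,1.5,-1],[0,0,0,0,0,0,-1]]]';python3 -m inch '[[[0,0,0,1,0,1.1,-1],[0,0,0,0,0,0,-1]]]';python3 -m inch '[[[0,0,0,0.7,0,0.8,-1],[0,0,0,0,0,0,-1]]]'
```

```text
time: 73.2
ee_pos: [368.4, -340.3, 148.8]
ee_rot: [[-0.491, 0.752, 0.44], [0.564, 0.66, -0.497], [-0.664, 0.004, -0.748]]
force: [0.5, -0.1, -1.0]
width: 46.9
time: 73.37
ee_pos: [368.6, -340.4, 147.1]
ee_rot: [[-0.491, 0.752, 0.44], [0.564, 0.66, -0.497], [-0.664, 0.004, -0.748]]
force: [0.2, 0.2, -0.6]
width: 46.5
time: 73.53
ee_pos: [368.6, -340.4, 145.7]
ee_rot: [[-0.491, 0.752, 0.441], [0.564, 0.66, -0.497], [-0.664, 0.004, -0.747]]
force: [0.6, 0.2, -0.8]
width: 46.5
time: 73.7
ee_pos: [368.6, -340.4, 144.7]
ee_rot: [[-0.491, 0.752, 0.441], [0.564, 0.66, -0.497], [-0.664, 0.004, -0.747]]
force: [-0.2, -0.3, -0.9]
width: 46.4
```

```bash
python3 -m inch '[[[0,0,0,0.7,0,0.8,-1],[0,0,0,0,0,0,-1]]]';python3 -m inch '[[[0,0,0,0.7,0,0.8,-1],[0,0,0,0,0,0,-1]]]';python3 -m inch '[[[0,0,0,0.7,0,0.8,-1],[0,0,0,0,0,0,-1]]]'
```

```text
time: 73.87
ee_pos: [368.9, -340.5, 144.1]
ee_rot: [[-0.49, 0.751, 0.441], [0.563, 0.66, -0.498], [-0.665, 0.004, -0.747]]
force: [0.3, 1.2, 1.8]
width: 46.3
time: 74.03
ee_pos: [369.1, -340.8, 143.7]
ee_rot: [[-0.489, 0.751, 0.442], [0.562, 0.66, -0.499], [-0.667, 0.004, -0.745]]
force: [-1.9, 3.3, 6.8]
width: 46.6
time: 74.2
ee_pos: [369.4, -341.0, 143.4]
ee_rot: [[-0.489, 0.751, 0.444], [0.561, 0.66, -0.5], [-0.668, 0.004, -0.744]]
force: [-3.4, 4.0, 10.6]
width: 46.3
```

Contact. Release, retreat, rise, go vertical, and turn to yaw 151.3.

```bash
python3 -m inch '[[[0,0,0,-0.7,0,-0.7,0.3],[0,0,0,0,0,0,1],[0,0,0,0,0,0,1],[0,0,0,0,0,0,1],[0,0,0,0,0,0,1],[0,0,0,0,0,0,1]]]';python3 -m inch '[[[0,0,0,0,0,-10,1],[0,0,0,0,0,-20,1],[0,0,0,0,0,-20,1],[0,0,0,0,0,-20,1],[0,0,0,0,0,-15,1],[0,0,0,0,0,0,1]]]'; python3 look.py V wrist,side jar_b_center
```

```text
time: 74.7
ee_pos: [368.6, -340.5, 142.3]
ee_rot: [[-0.491, 0.752, 0.44], [0.564, 0.66, -0.497], [-0.664, 0.004, -0.748]]
force: [0.5, -0.4, -0.7]
width: 85.3
time: 75.2
ee_pos: [330.5, -297.4, 207.5]
ee_rot: [[-0.49, 0.751, 0.442], [0.563, 0.66, -0.498], [-0.666, 0.004, -0.746]]
force: [-0.0, -0.3, 0.3]
width: 85.2
wrist jar_b_center [205.8, 258.2] 0.77
wrist jar_b_center [156.6, 26.4] 0.76
side jar_b_center [294.0, 297.9] 0.91
side jar_b_center [247.2, 312.3] 0.69
```

```bash
python3 pt.py wrist 1.5 385,366,62
python3 -m inch '[[[0,0,0,-8,0,-9,1],[0,0,0,-15,0,-16,1],[0,0,0,-18,0,-20,1],[0,0,0,-18,0,-20,1],[0,0,0,-18,0,-20,1],[0,0.1,0,0,0,0,1],[0,0.1,0,0,0,0,1],[0,0.1,0,0,0,0,1],[0,0.1,0,0,0,0,1],[0,0.1,0,0,0,0,1]]]'; python3 -m inch '[[[0,0.1,0,0,0,0,1],[0,0.127,0,0,0,0,1],[0,0.01,-0.0875,0,0,0,1],[0,0,-0.0875,0,0,0,1],[0,0,-0.0875,0,0,0,1],[0,0,-0.0875,0,0,0,1],[0,0,0,0,0,0,1]]]'; python3 go.py 431 -407 312 151.3
```

```text
[ 434.77 -415.14   62.  ]
time: 76.28
ee_pos: [331.8, -299.7, 320.5]
ee_rot: [[-0.643, 0.752, 0.148], [0.734, 0.659, -0.163], [-0.22, 0.004, -0.976]]
force: [1.4, -0.7, -0.4]
width: 85.6
time: 76.87
ee_pos: [332.0, -299.8, 319.6]
ee_rot: [[-0.878, 0.479, -0.004], [0.479, 0.878, 0.01], [0.008, 0.007, -1.0]]
force: [-0.2, 0.0, -0.6]
width: 85.4
now [ 331.97 -299.81  319.58] q [-0.74  0.2  -0.28  1.1   0.   -0.24]
turn first [ 0.01 -0.01  0.  ] then shift [-138.34  -46.47    7.58] len 146.1308778377028
```

```bash
python3 -m inch '[[[0.008,-0.008,0,-12,-4,0,1],[0,0,0,-25,-8,0,1],[0,0,0,-25,-9,0,1],[0,0,0,-25,-9,0,1],[0,0,0,-25,-8,0,1],[0,0,0,-20,-7,0,1],[0,0,0,-12.7,-5,7,1],[0,0,0,0,0,0,1],[0,0,0,0,0,0,1]]]'; python3 look.py W wrist jar_b_center; python3 go.py 435 -413 206.5 151.3
```

```text
time: 77.62
ee_pos: [435.0, -413.3, 312.4]
ee_rot: [[-0.877, 0.481, -0.001], [0.481, 0.877, -0.001], [0.0, -0.001, -1.0]]
force: [0.6, -1.1, 0.6]
width: 85.1
wrist jar_b_center [79.6, 115.4] 0.83
wrist jar_b_center [192.5, 252.3] 0.64
now [ 434.38 -412.46  313.43] q [-0.76  0.49  0.12  1.21 -0.   -0.26]
turn first [-0.  0. -0.] then shift [ -0.8   -0.18 106.93] len 106.93424599794942
```

```bash
python3 - <<'E'
from h import *
w=get_image("wrist");o=get_obs();R=np.array(o['ee_rot']);P=np.array(o['ee_pos'])
X=onz(w,[305/1.5,379/1.5],62);print(X,R.T@(X-P))
E
python3 -m inch '[[[0,0,0,-2.5,-2.5,10,1],[0,0,0,0,0,20,1],[0,0,0,0,0,20,1],[0,0,0,0,0,20,1],[0,0,0,0,0,20,1],[0,0,0,0,0,10,1],[0,0,0,0,0,4,1],[0,0,0,0,0,0,1]]]'
python3 -m inch '[[[0,0,0,0,0,0,-1],[0,0,0,0,0,0,-1],[0,0,0,0,0,0,-1],[0,0,0,0,0,0,-1],[0,0,0,0,0,0,-1],[0,0,0,0,0,0,-1]]]' 40
python3 -m inch '[[[0,0,0,0,0,-10,-1],[0,0,0,0,0,-20,-1],[0,0,0,0,0,-20,-1],[0,0,0,0,0,-20,-1],[0,0,0,0,0,-20,-1],[0,0,0,0,0,-12,-1],[0,0,0,0,0,0,-1]]]'; python3 look.py X wrist jar_b_center; python3 go.py 511 -180.5 310 151.3
```

```text
[ 435.63 -416.99   62.  ] [ -3.19  -3.07 251.86]
time: 78.43
ee_pos: [435.2, -415.9, 209.1]
ee_rot: [[-0.877, 0.48, -0.001], [0.48, 0.877, -0.001], [0.0, -0.001, -1.0]]
force: [0.7, 0.3, -0.3]
width: 85.4
time: 78.93
ee_pos: [436.2, -416.9, 211.8]
ee_rot: [[-0.877, 0.48, 0.003], [0.48, 0.877, -0.005], [-0.005, -0.003, -1.0]]
force: [-1.0, 0.6, 6.5]
width: 51.9
time: 79.52
ee_pos: [436.2, -416.6, 315.8]
ee_rot: [[-0.877, 0.48, 0.005], [0.48, 0.877, -0.006], [-0.007, -0.003, -1.0]]
force: [0.6, -0.5, -0.2]
width: 51.7
wrist jar_b_center [74.0, 122.3] 0.59
now [ 435.49 -415.94  312.24] q [-0.76  0.49  0.13  1.2  -0.   -0.26]
turn first [-0.  0.  0.] then shift [ 46.83 242.77   2.24] len 247.2585425339466
```

```bash
python3 -m inch '[[[0,0,0,10,0,0,-1],[0,0,0,15,8,0,-1],[0,0,0,12,14,0,-1],[0,0,0,8,20,0,-1],[0,0,0,2,25,0,-1],[0,0,0,0,25,0,-1],[0,0,0,0,25,0,-1],[0,0,0,0,25,0,-1],[0,0,0,0,25,0,-1],[0,0,0,0,25,0,-1]]]'; python3 -m inch '[[[0,0,0,0,25,0,-1],[0,0,0,0,15,0,-1],[0,0,0,0,8,0,-1],[0,0,0,0,3,0,-1],[0,0,0,0,0,0,-1],[0,0,0,0,0,0,-1]]]'; python3 go.py 511 -180.5 308 151.3;  python3 look.py Y wrist,scene pocket_0,jar_b_center
python3 - <<'E'
from h import *
w=get_image("wrist");save(w,'Y2.png',crop=(140,270,170,340),s=4.5)
E
```

```text
time: 80.45
ee_pos: [486.2, -223.6, 309.8]
ee_rot: [[-0.877, 0.48, -0.003], [0.48, 0.877, -0.001], [0.002, -0.002, -1.0]]
force: [-0.1, -1.4, -0.2]
width: 51.9
time: 80.95
ee_pos: [510.5, -180.8, 310.9]
ee_rot: [[-0.877, 0.48, -0.001], [0.48, 0.877, -0.002], [-0.0, -0.002, -1.0]]
force: [-0.4, -0.7, 0.2]
width: 51.6
now [ 510.45 -180.79  310.94] q [-0.34  0.38 -0.05  1.14 -0.    0.16]
turn first [-0.  0. -0.] then shift [-0.34  0.52  2.94] len 3.000834969434727
wrist pocket_0 [189.2, 257.9] 0.96
scene pocket_0 [200.5, 286.2] 0.92
scene pocket_0 [222.5, 339.8] 0.74
scene pocket_0 [204.6, 244.7] 0.57
scene jar_b_center [297.0, 250.7] 0.77
```

```bash
python3 - <<'E'
from h import *
w=get_image("wrist");o=get_obs();R=np.array(o['ee_rot']);P=np.array(o['ee_pos'])
f=lambda x,y,z: onz(w,[y/1.5,x/1.5],z)
for n,x,y,z in [("p2top",388,249,64),("p2L",337,293,64),("p2R",439,293,64),("jar",384,396,P[2]-210.5+62)]:
    X=f(x,y,z);print(n,X,R.T@(X-P))
E
```

```text
p2top [ 486.01 -165.68   64.  ] [ 29.37   1.71 247.56]
p2L [ 494.07 -201.65   64.  ] [  5.03 -25.96 247.66]
p2R [ 520.71 -152.95   64.  ] [  5.06  29.54 247.56]
jar [ 509.25 -180.85  163.12] [  1.53  -0.59 148.5 ]
```

```bash
python3 -m inch '[[[0,0,0,1,2,8,-1],[0,0,0,0,0,12,-1],[0,0,0,0,0,10,-1],[0,0,0,0,0,8,-1],[0,0,0,0,0,4,-1],[0,0,0,0,0,0,-1]]]';python3 -m inch '[[[0,0,0,0,0,5,-1],[0,0,0,0,0,4,-1],[0,0,0,0,0,0,-1]]]';python3 -m inch '[[[0,0,0,0,0,3,-1],[0,0,0,0,0,2,-1],[0,0,0,0,0,0,-1]]]';
```

```text
time: 81.85
ee_pos: [510.5, -177.9, 267.9]
ee_rot: [[-0.877, 0.48, -0.002], [0.48, 0.877, -0.001], [0.001, -0.002, -1.0]]
force: [-0.6, 0.4, -1.1]
width: 51.4
time: 82.1
ee_pos: [510.9, -178.1, 259.9]
ee_rot: [[-0.877, 0.48, -0.0], [0.48, 0.877, -0.002], [-0.001, -0.002, -1.0]]
force: [-0.1, 0.6, -0.9]
width: 51.6
time: 82.35
ee_pos: [510.9, -178.1, 255.2]
ee_rot: [[-0.877, 0.48, 0.0], [0.48, 0.877, -0.002], [-0.001, -0.002, -1.0]]
force: [-0.2, 0.1, -1.4]
width: 51.7
```

```bash
python3 -m inch '[[[0,0,0,0,0,1.5,-1],[0,0,0,0,0,0,-1]]]'; python3 -m inch '[[[0,0,0,0,0,1,-1],[0,0,0,0,0,0,-1]]]';  python3 -m inch '[[[0,0,0,0,0,0,0.2],[0,0,0,0,0,0,0.8],[0,0,0,0,0,0,0.8],[0,0,0,0,0,0,0.8],[0,0,0,0,0,0,0.8]]]';python3 -m inch '[[[0,0,0,0,0,-10,0.8],[0,0,0,0,0,-20,0.8],[0,0,0,0,0,-25,0.8],[0,0,0,0,0,-25,0.8],[0,0,0,0,0,-25,1],[0,0,0,0,0,-25,1],[0,0,0,0,0,-10,1],[0,0,0,0,0,0,1]]]'; python3 look.py Z wrist,scene,side jar_c_center
```

```text
time: 82.52
ee_pos: [511.0, -178.2, 253.9]
ee_rot: [[-0.877, 0.48, 0.001], [0.48, 0.877, -0.002], [-0.002, -0.002, -1.0]]
force: [0.7, -0.4, -0.3]
width: 51.5
time: 82.68
ee_pos: [511.1, -178.2, 253.8]
ee_rot: [[-0.877, 0.48, 0.001], [0.48, 0.877, -0.003], [-0.002, -0.002, -1.0]]
force: [-1.8, -0.2, 3.6]
width: 51.4
time: 83.1
ee_pos: [511.1, -178.2, 252.8]
ee_rot: [[-0.877, 0.48, 0.0], [0.48, 0.877, -0.002], [-0.001, -0.002, -1.0]]
force: [0.4, 0.7, -0.4]
width: 76.8
time: 83.77
ee_pos: [511.7, -178.1, 396.5]
ee_rot: [[-0.877, 0.48, 0.007], [0.48, 0.877, -0.005], [-0.008, -0.001, -1.0]]
force: [0.9, -0.3, -0.7]
width: 85.3
wrist jar_c_center [228.0, 251.1] 0.93
side jar_c_center [181.4, 265.2] 0.93
side jar_c_center [118.2, 241.1] 0.38
```

```bash
python3 - <<'E'
from h import *
s=get_image('scene');d=get_image('side');save(s,'Z1.png',crop=(150,250,210,330),s=6);save(d,'Z2.png',crop=(130,230,210,330),s=6)
E
python3 -m inch '[[[0,0,0,-3,-12,0,1],[0,0,0,-7,-27,0,-1],[0,0,0,-7,-27,0,-1],[0,0,0,-7,-27,0,-1],[0,0,0,-7,-27,0,-1],[0,0,0,-7,-27,0,-1],[0,0,0,-7,-27,0,-1],[0,0,0,-7,-27,0,-1],[0,0,0,-5,-20,0,-1],[0,0,0,0,0,0,-1]]]'; python3 -m inch '[[[0,0,0.112,0,0,0,-1],[0,0,0.112,0,0,0,-1],[0,0,0.112,0,0,0,-1],[0,0,0.112,0,0,0,-1],[0,0,0.112,0,0,0,-1],[0,0,0.112,0,0,0,-1],[0,0,0.112,0,0,0,-1],[0,0,0.112,0,0,0,-1],[0,0,0.112,0,0,0,-1],[0,0,0.112,0,0,0,-1]]]';python3 -m inch '[[[0,0,0.112,0,0,0,-1],[0,0,0.112,0,0,0,-1],[0,0,0.112,0,0,0,-1],[0,0,0.112,0,0,0,-1],[0,0,0,0,0,0,-1]]]'; python3 go.py 450 -417 300 61.3
```

```text
time: 85.0
ee_pos: [453.0, -403.5, 392.6]
ee_rot: [[-0.875, 0.484, -0.001], [0.484, 0.875, -0.004], [-0.001, -0.004, -1.0]]
force: [0.1, 0.7, -1.1]
width: 0.1
time: 85.83
ee_pos: [454.7, -399.2, 393.2]
ee_rot: [[0.055, 0.998, -0.0], [0.998, -0.055, -0.002], [-0.002, 0.0, -1.0]]
force: [-0.7, -0.2, -0.3]
width: -0.1
time: 86.25
ee_pos: [454.7, -399.2, 393.2]
ee_rot: [[0.479, 0.878, 0.0], [0.878, -0.479, -0.002], [-0.002, 0.001, -1.0]]
force: [0.0, -0.2, -0.2]
width: -0.4
now [ 454.68 -399.17  393.17] q [-0.72  0.46  0.29  1.4  -0.    1.35]
turn first [0. 0. 0.] then shift [-17.89   4.46  93.17] len 94.9743600432371
```

```bash
python3 -m inch '[[[0,0,0,-6,1.5,15,-1],[0,0,0,-6,1.5,25,-1],[0,0,0,-6,1.5,25,-1],[0,0,0,0,0,25,-1],[0,0.1,0,0,0,0,-1],[0,0.11,0,0,0,0,-1],[0,0.11,0,0,0,0,-1],[0,0.11,0,0,0,0,-1],[0,0.11,0,0,0,0,-1],[0,0.11,0,0,0,0,-1]]]'; python3 -m inch '[[[0,0.11,0,0,0,0,-1],[0,0.025,0,0,0,0,-1],[0,0,0,0,0,0,-1]]]'; python3 - <<'E'
from h import *
o=get_obs();P=np.array(o['ee_pos']);R=np.array(o['ee_rot']);print(P,o['q']);print(R)
O=np.array([602.3,-139,0]);ox=np.array([.48,.877,0]);oy=np.array([-.877,.48,0])
T=P+173*R[:,2]-O;print('tip oven',T@ox,T@oy,T[2])
E
python3 look.py AA wrist,side tray_eye
```

```text
time: 87.08
ee_pos: [450.2, -417.6, 303.8]
ee_rot: [[0.375, 0.88, 0.292], [0.7, -0.476, 0.533], [0.608, 0.005, -0.794]]
force: [-1.1, 0.5, -0.1]
width: -0.2
time: 87.33
ee_pos: [449.8, -417.9, 302.1]
ee_rot: [[0.338, 0.879, 0.337], [0.623, -0.477, 0.62], [0.705, 0.0, -0.709]]
force: [-0.2, -0.7, -0.6]
width: -0.1
[ 449.82 -417.92  302.07] [-0.89  0.68  0.31  1.56  0.71  1.05]
[[ 0.34  0.88  0.34]
 [ 0.62 -0.48  0.62]
 [ 0.71  0.   -0.71]]
tip oven -195.8238654767107 0.2424908992224416 179.4192565320669
wrist tray_eye [229.8, 255.8] 0.67
wrist tray_eye [183.2, 254.5] 0.54
```

```bash
python3 -m inch '[[[0,0,0,-7,0,7,-1],[0,0,0,-14,0,14,-1],[0,0,0,-14,0,14,-1],[0,0,0,-14,0,14,-1],[0,0,0,-14,0,14,-1],[0,0,0,-12,0,12,-1],[0,0,0,-7,0,7,-1],[0,0,0,-2.5,0,2.5,-1],[0,0,0,0,0,0,-1],[0,0,0,0,0,0,-1]]]';cat > tip.py <<'E'
from h import *
o=get_obs();P=np.array(o['ee_pos']);R=np.array(o['ee_rot']);print(P,o['q'],o['force'])
O=np.array([602.3,-139,0]);ox=np.array([.48,.877,0]);oy=np.array([-.877,.48,0])
T=P+173*R[:,2]-O;print('tip oven',T@ox,T@oy,T[2])
E
python3 tip.py; python3 look.py AB wrist,side,scene tray_eye
```

```text
time: 88.37
ee_pos: [450.7, -417.7, 184.7]
ee_rot: [[0.337, 0.879, 0.338], [0.624, -0.477, 0.619], [0.705, 0.003, -0.709]]
force: [0.2, -0.1, -0.7]
width: 0.3
[ 450.69 -417.7   184.69] [-0.89  0.79  0.19  1.33  0.71  1.05] [ 0.25 -0.09 -0.69]
tip oven -195.18576381284666 -0.728003721546373 62.06060482797868
wrist tray_eye [173.1, 253.9] 0.56
side tray_eye [198.9, 275.6] 0.81
side tray_eye [204.7, 351.1] 0.66
scene tray_eye [208.5, 271.3] 0.58
```

```bash
python3 -m inch '[[[0,0,0,-1.5,0,1.5,-1],[0,0,0,4,-0.5,4,-1],[0,0,0,3,0,3,-1],[0,0,0,2.5,0,2.5,-1],[0,0,0,2.5,0,2.5,-1],[0,0,0,2.5,0,2.5,-1],[0,0,0,3,0,3,-1],[0,0,0,4,0,4,-1],[0,0,0,4,0,4,-1],[0,0,0,2,0,2,-1]]]'; python3 tip.py;python3 look.py AC wrist tray_eye
```

```text
time: 89.5
ee_pos: [468.9, -382.7, 181.9]
ee_rot: [[0.337, 0.879, 0.338], [0.624, -0.477, 0.619], [0.705, 0.002, -0.709]]
force: [-2.5, -2.7, 0.6]
width: 0.2
[ 468.85 -382.66  181.94] [-0.83  0.76  0.12  1.24  0.73  1.12] [-2.53 -2.73  0.55]
tip oven -155.73192454214234 0.25000744744139997 59.326489786127254
```

```bash
python3 -m inch '[[[0,0,0,4,0,4,-1],[0,0,0,5,0,5,-1],[0,0,0,6,0,6,-1],[0,0,0,6,0,6,-1],[0,0,0,6,0,6,-1],[0,0,0,6,0,6,-1],[0,0,0,6,0,6,-1],[0,0,0,6,0,6,-1],[0,0,0,5,0,5,-1],[0,0,0,4,0,4,-1]]]'; python3 tip.py;python3 look.py AD wrist,side tray_eye
```

```text
time: 90.43
ee_pos: [505.7, -315.2, 181.9]
ee_rot: [[0.336, 0.879, 0.338], [0.624, -0.477, 0.62], [0.706, 0.003, -0.708]]
force: [-0.3, -3.3, 1.2]
width: -0.1
[ 505.67 -315.23  181.89] [-0.71  0.71  0.02  1.09  0.76  1.28] [-0.33 -3.34  1.25]
tip oven -78.86165226772475 0.309598859891454 59.33169894091634
side tray_eye [180.5, 259.3] 0.77
```

```bash
python3 -m inch '[[[0,0,0,6,0,6,-1],[0,0,0,6,0,6,-1],[0,0,0,6,0,6,-1],[0,0,0,6,0,6,-1],[0,0,0,6,0,6,-1],[0,0,0,6,0,6,-1],[0,0,0,2,0,2,-1],[0,0,0,0,0,0,-1]]]' && python3 tip.py
```

```text
time: 91.3
ee_pos: [531.3, -267.5, 181.7]
ee_rot: [[0.335, 0.88, 0.337], [0.623, -0.476, 0.621], [0.706, 0.002, -0.708]]
force: [0.7, 0.9, 1.1]
width: 0.2
[ 531.27 -267.52  181.74] [-0.62  0.68 -0.03  0.98  0.78  1.4 ] [0.72 0.89 1.11]
tip oven -24.635350914266805 0.9724247283692575 59.285888077222495
```

```bash
python3 -m inch '[[[0,0,0,3,0,3,-1],[0,0,0,3,0,3,-1],[0,0,0,2,0,2,-1],[0,0,0,2,0,2,-1],[0,0,0,0,0,0,-1]]]' && python3 tip.py
```

```text
time: 91.72
ee_pos: [537.6, -256.0, 181.6]
ee_rot: [[0.336, 0.879, 0.338], [0.623, -0.477, 0.62], [0.706, 0.002, -0.708]]
force: [-0.8, -0.6, 1.6]
width: 0.0
[ 537.64 -255.99  181.64] [-0.6   0.67 -0.05  0.95  0.78  1.43] [-0.82 -0.58  1.56]
tip oven -11.515311772647493 0.7451529774521529 59.131668491132274
```

```bash
python3 look.py AE wrist,scene tray_eye 2>&1 | tail -8
```

```text
scene tray_eye [180.7, 258.8] 0.67
scene tray_eye [226.8, 339.8] 0.67
```

```bash
python3 -m inch '[[[0,0,0,2,0,2,-1],[0,0,0,1,0,1,-1],[0,0,0,0,0,0,-1]]]' && python3 tip.py
```

```text
time: 92.17
ee_pos: [539.5, -252.6, 181.4]
ee_rot: [[0.337, 0.879, 0.338], [0.623, -0.477, 0.619], [0.705, 0.002, -0.709]]
force: [-1.3, -1.5, 0.3]
width: -0.1
[ 539.47 -252.64  181.44] [-0.59  0.67 -0.05  0.94  0.78  1.44] [-1.32 -1.47  0.35]
tip oven -7.814274101603051 0.7407118233533837 58.81481086042679
```

View pics/AE_wrist.png

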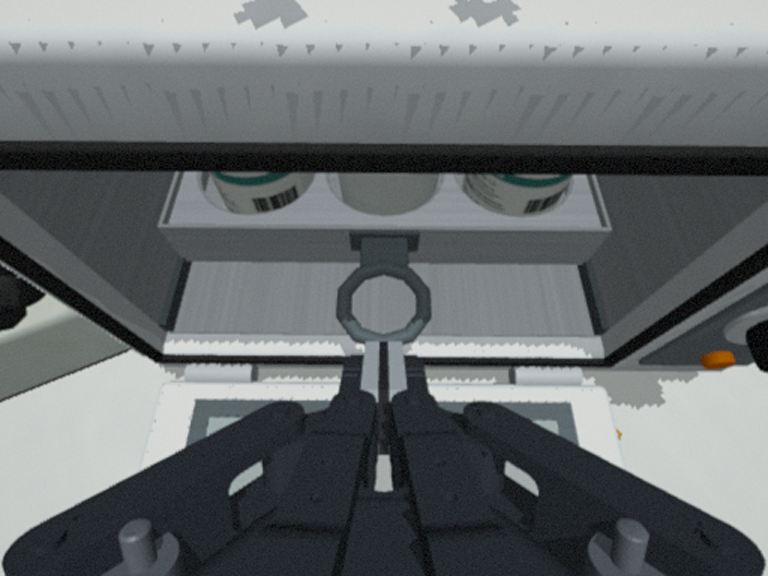

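The wrist picture shows the tray nearly home inside the mouth, the ring (385,302) against the fingertips and all three jars standing. I'll press on slowly to feel the stop.

```bash
python3 -m inch '[[[0,0,0,2,0,2,-1],[0,0,0,1,0,1,-1],[0,0,0,0,0,0,-1]]]' && python3 tip.py
```

```text
time: 92.42
ee_pos: [541.4, -249.1, 181.5]
ee_rot: [[0.337, 0.879, 0.338], [0.624, -0.477, 0.619], [0.705, 0.002, -0.709]]
force: [-2.0, -3.0, 0.3]
width: -0.2
[ 541.41 -249.09  181.47] [-0.59  0.67 -0.05  0.93  0.78  1.45] [-2.03 -2.98  0.28]
tip oven -3.8516572463968664 0.7132544330581482 58.7593553578495
```

```bash
python3 -m inch '[[[0,0,0,1.5,0,1.5,-1],[0,0,0,0,0,0,-1]]]' && python3 tip.py
```

```text
time: 92.58
ee_pos: [541.7, -248.5, 181.6]
ee_rot: [[0.34, 0.878, 0.337], [0.625, -0.479, 0.617], [0.703, 0.001, -0.711]]
force: [-6.1, -9.2, 3.1]
width: 0.0
[ 541.7  -248.45  181.64] [-0.58  0.67 -0.05  0.93  0.78  1.45] [-6.06 -9.24  3.08]
tip oven -3.5134721410797454 0.6044732767448247 58.575948465116696
```

The force rose to 11 N and motion stopped, so that is the home stop. I'll back off.

```bash
python3 -m inch '[[[0,0,0,-2,0,-2,-1],[0,0,0,-6,0,-6,-1],[0,0,0,-8,0,-8,-1],[0,0,0,-8,0,-8,-1],[0,0,0,-8,0,-8,-1],[0,0,0,-8,0,-8,-1],[0,0,0,-8,0,-8,-1],[0,0,0,-8,0,-8,-1],[0,0,0,-8,0,-8,-1],[0,0,0,0,0,0,-1]]]' && python3 tip.py && python3 -m inch '[[[0,0,0,-10,0,-10,-1],[0,0,0,-10,0,-10,-1],[0,0,0,-10,0,-10,-1],[0,0,0,-10,0,-10,-1],[0,0,0,8,0,-8,-1],[0,0,0,8,0,-8,-1],[0,0,0,0,0,0,-1],[0,0,0,0,0,0,-1]]]' && python3 look.py AF wrist,scene,side tray_eye,hook_grip,jar_a_center,staining_jar,lab_timer
```

```text
time: 93.42
ee_pos: [498.4, -328.5, 181.5]
ee_rot: [[0.339, 0.878, 0.339], [0.623, -0.479, 0.619], [0.705, 0.001, -0.709]]
force: [-0.3, -0.2, 0.6]
width: -0.1
[ 498.43 -328.51  181.49] [-0.73  0.72  0.04  1.12  0.76  1.25] [-0.3  -0.18  0.57]
tip oven -94.03208372952112 0.062313359568030975 58.87981561465995
time: 94.08
ee_pos: [473.0, -375.9, 206.1]
ee_rot: [[0.335, 0.879, 0.339], [0.625, -0.476, 0.618], [0.705, 0.005, -0.709]]
force: [0.8, 0.1, -0.4]
width: 0.1
wrist tray_eye [70.9, 255.0] 0.87
wrist jar_a_center [12.2, 319.2] 0.92
scene tray_eye [181.7, 260.8] 0.89
scene hook_grip [137.8, 259.8] 0.56
scene jar_a_center [165.4, 274.9] 0.61
scene jar_a_center [135.5, 260.8] 0.47
scene staining_jar [225.5, 340.0] 0.68
scene lab_timer [261.4, 353.3] 0.96
side tray_eye [170.4, 249.4] 0.71
side hook_grip [123.4, 242.1] 0.82
side jar_a_center [151.0, 256.6] 0.56
side staining_jar [203.5, 351.0] 0.76
side lab_timer [235.7, 385.0] 0.62
```

View pics/AF_scene.png

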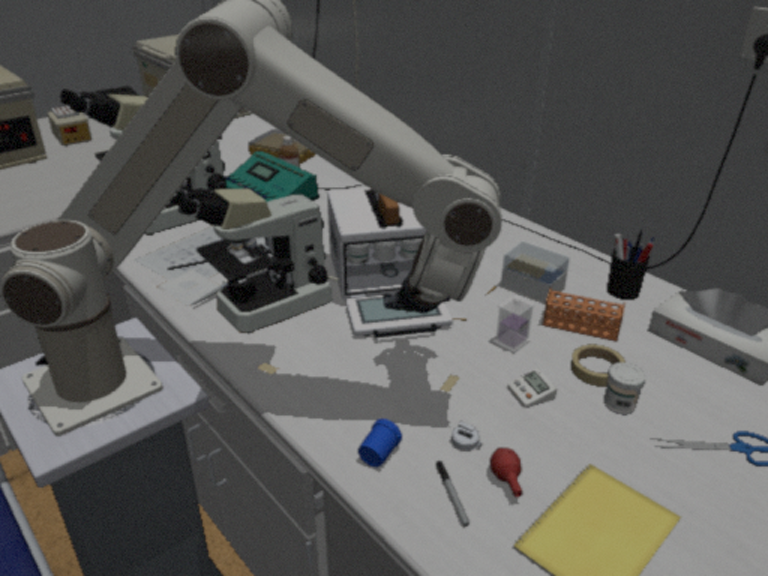

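View pics/AF_wrist.png

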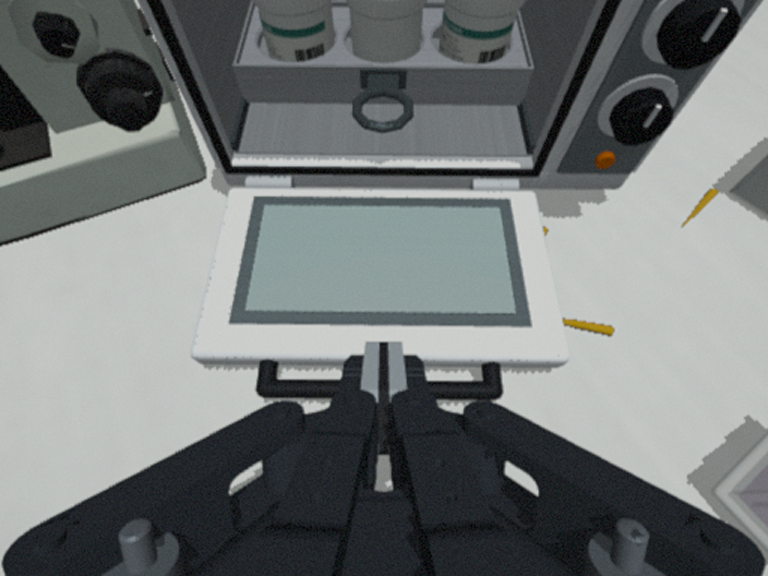

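View pics/AF_side.png

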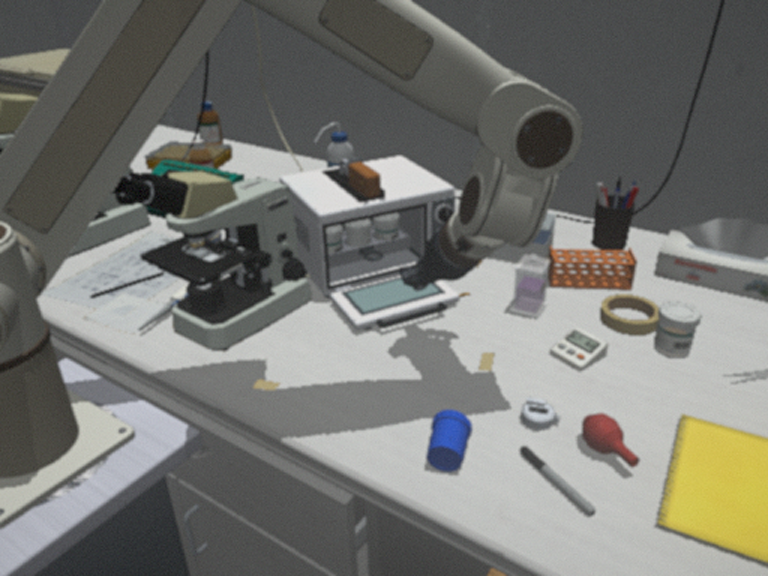

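```bash
ls -tr pics | head -12; python3 - <<'E'
from cell import *
import cv2,numpy as np
from h import *
p=get_image("side");c=p["color"][190:250,400:490][:,:,::-1]
q=get_image("scene");d=q["color"][230:290,380:470][:,:,::-1]
w=p["color"][120:200,200:290][:,:,::-1]
f=lambda a:cv2.resize(a,(380,270),interpolation=cv2.INTER_CUBIC)
cv2.imwrite("pics/AG.png",np.vstack([np.hstack([f(c),f(d)]),np.hstack([f(w),f(w)])]))
for n in("jar_c_center",):
  for im in(p,q):
    for r in place_of(im,n): print(im["shot"],r["location"],r["conf"])
E
```

```text
a_scene.png
a_side.png
a_wrist.png
b1.png
b2.png
c_wrist.png
c_scene.png
c_side.png
d_wrist.png
d_scene.png
d_side.png
e1.png
156 [156.3, 235.9] 0.52
157 [170.5, 256.0] 0.62
```

View pics/AG.png

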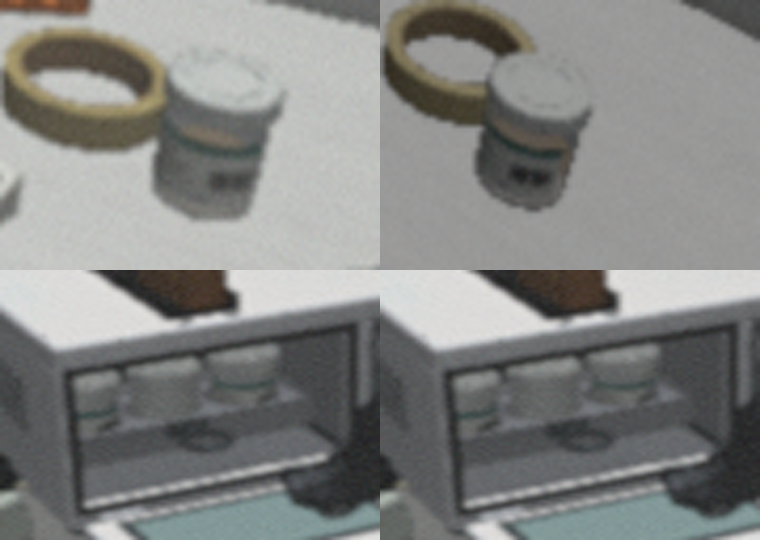

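```bash
ls -tr pics | tail -45 | tr '\n' ' '; cat h.py | head -30
```

```text
J_wrist.png K_wrist.png L_wrist.png L_side.png L_scene.png L2.png M_wrist.png M_scene.png N_wrist.png O_wrist.png P_wrist.png Q_wrist.png R_wrist.png S_wrist.png T_wrist.png U_wrist.png U_side.png U_scene.png U2.png V_wrist.png V_side.png W_wrist.png X_wrist.png Y_wrist.png Y_scene.png Y2.png Z_wrist.png Z_scene.png Z_side.png Z1.png Z2.png AA_wrist.png AA_side.png AB_wrist.png AB_side.png AB_scene.png AC_wrist.png AD_wrist.png AD_side.png AE_wrist.png AE_scene.png AF_wrist.png AF_scene.png AF_side.png AG.png from cell import *
import numpy as np, cv2
def ray(p,rc):
    d=np.array([(rc[1]-p['cx'])/p['fx'],(rc[0]-p['cy'])/p['fy'],1.0])
    R=np.array(p['R']);t=np.array(p['t'])
    return -R.T@t, R.T@d
def onz(p,rc,z):
    c,d=ray(p,rc); return c+d*(z-c[2])/d[2]
def tri(*prs):
    A=np.zeros((3,3));b=np.zeros(3);L=[]
    for p,rc in prs:
        c,d=ray(p,rc);d=d/np.linalg.norm(d);M=np.eye(3)-np.outer(d,d);A+=M;b+=M@c;L.append((c,M))
    X=np.linalg.solve(A,b);return X,[round(float(np.linalg.norm(M@(X-c))),1) for c,M in L]
def proj(p,X):
    v=np.array(p['R'])@np.asarray(X,float)+np.array(p['t']);return [v[1]/v[2]*p['fy']+p['cy'],v[0]/v[2]*p['fx']+p['cx']]
def save(p,n,pts=(),crop=None,s=1):
    im=np.ascontiguousarray(p['color'][:,:,::-1])
    if crop: r0,r1,c0,c1=crop; im=im[r0:r1,c0:c1]
    else: r0=c0=0
    im=cv2.resize(im,None,fx=s,fy=s,interpolation=cv2.INTER_CUBIC)
    for q in pts: cv2.circle(im,(int((q[1]-c0)*s),int((q[0]-r0)*s)),3,(0,0,255),1)
    cv2.imwrite('pics/'+n,im)
np.set_printoptions(suppress=True,precision=2)
```

View pics/a_scene.png

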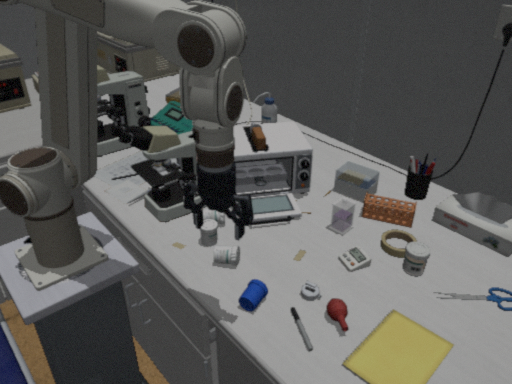

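View pics/a_side.png

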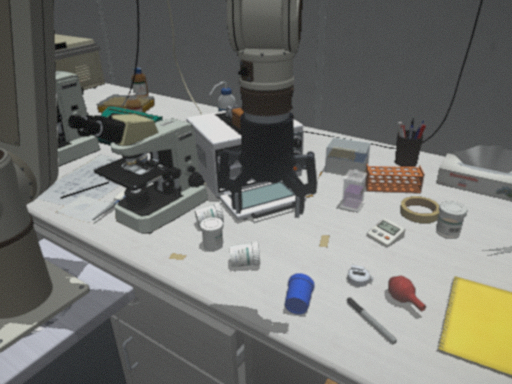

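```bash
python3 -c "from cell import *; print(job_done())"
```

```text
the job is handed in; nothing more can be done
None
```

The oven is loaded and the job is handed in at about 94 s of the 210 s. I drew the tray out to its stop with the hook and laid the hook back in its rest. The standing jar went into the middle pocket and the two fallen jars into the outer ones. Then I pushed the tray home with the closed fingers until they met the stop, at about 11 N.

**Last checks:**
- **Tray:** the eye is within about 2 pixels of where it was at the start with the tray home, in both the scene and side pictures.
- **Jars:** all three stand upright in their pockets.
- **Hook:** it lies in its rest on the roof, as at the start.
- **Bystanders:** the staining jar, timer and blue look-alike show no disturbance.
- **Gripper:** it stands clear, with a force near 0.

**Disagreements:**
- The fingertips read 2–3 mm farther in at the stop than I had worked out, which is within the calibration error.
- The networks' jar readings inside the oven had low confidence (about 0.5–0.6) in the scene and side pictures, so I judged the jars by eye.
- A similar standing jar at the far right of the bench was there from the start. I left it alone because the three listed jars (two lying, one standing) were already accounted for.

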